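# Make up the two colour-coded kit boards

### The arm

A 7-joint arm with a two-finger parallel gripper is mounted at the origin on the work surface; the furniture and walls round the work are solid. World frame = base frame: x ahead of the robot, y to its left, z up, the work surface at z = 0. Lengths are in m, angles in rad, forces in N, time in s.
With the tool pointing down it reaches from about 0.4 to 0.85 m from the base axis. Payload 4.5 kg.
Tool frame: the origin (TCP) lies between the finger pads; the fingertips stand 25 mm ahead of it and the grasp point (between the pads) lies 6 mm ahead of it; z points along the fingers, x is the direction in which the jaws open and shut, and the axes are right-handed (so a half turn about z gives the same grasp; the last joint's range is limited). The gripper opens to 88 mm and grips with 3 to 60 N. Pads are 18 mm wide; open, the fingers measure 123 mm over their backs; the gripper's body (75 mm by 187 mm) begins 45 mm behind the grasp point.
Start: joints at [-1.283, 0.689, -0.195, 1.565, 0.157, 0.902, -0.215], TCP at [0.157, 0.605, 0.264] pointing down, gripper open.
Joint ranges: [-3.01, 3.01], [-0.46, 2.08], [-1.47, 1.51], [0.13, 2.56], [-1, 4.14], [0.04, 2.09], [-2.66, 2.66]. Speed limits (rad/s): [2.57, 2.57, 3.14, 3.14, 3.14, 3.14, 3.14].

### API

Orientations are given as a unit quaternion [w, x, y, z].
In Python, from station import env gives the robot as it stands.
- The arm moves only by the shell command python3 -m inch 'ROWS' [FORCE]. ROWS is JSON, one flat list of numbers, 5 for each row, row after row: the opening, from 0 (shut) to 1 (fully open), then the shift along the tool's x, y, z in mm, then the turn about the tool's z in rad. In form: [fingers, dx, dy, dz, spin, fingers, dx, dy, dz, spin, ...]. A call has 1 to 12 rows; each row shifts and turns the commanded pose from where the row before left it, along the tool's axes as they then stand; what a row does not reach is not made up. A row lasts 1/10 s, in which the tool goes at most 50 mm and 8.59 degrees, less where a joint would pass 70% of its speed; a pose out of reach is approached as far as the arm can. A call is refused whole if a number of a shift passes 50 or a number of a turn 0.15, either way. A call with a gripper value outside its range is refused whole. The fingers move at their own pace and stop on an object; FORCE is the grip in N (left out, the last holds). Time passes only in rows, so rows that do not move let the fingers close. It gives the time, the measured TCP pose, the force and the opening at its end, in the units of the state.
- env.observe(): the state, without advancing time (a new reading comes with each control period).
- env.capture(name): name is "side" or "top"; returns (picture, depth): 384x512x3 uint8, red, green, blue; 384x512 float32, m along the optical axis (not along the pixel's ray), 0 where there is no reading.
- env.camera_info(name): a dict with "fov_y" (degrees; the focal length in pixels is half the picture's height over the tangent of half this angle, whatever the lens; pixels are square), "cx", "cy" (the principal point, pixels), "k1" (the pictures are not rectified: a ray, as slopes to the right and down, at radius r is drawn at 1 + k1 r^2 times it, then the intrinsics apply), "eye" and "rotation" of the camera in the world. Camera axes: x right, y up, looking along -z (the intrinsics and any distortion apply to the point x, -y, -z); pixel columns grow to the right and rows downward; lengths in m; the calibration is good to about 2 mm. A picture is of the moment at which its call begins. camera_info takes no time and is no camera call.
- env.hand_in(): hands the job in, once; it reports no verdict.
The state is a dict: "time": time; "qpos": joint angles; "dq": joint speeds; "joint_efforts": joint torques, N m; "tool_pos": TCP position; "orientation": TCP orientation; "wrist_force": force on the tool from outside, world axes, zero at the start; "ft_torque": the same for the moment, N m; "grip_width": finger opening in m.
Only numpy, scipy, OpenCV 4.12 (cv2) and the standard library are available. Lean on these libraries where they do the work, as an engineer would, in place of code of your own. Each camera call takes 0.05 s, during which the arm holds its last target.

### The job

Make up the two kits for the shift from the stock standing beside the jar capper, everything fully down in its own pocket and let go; the short steel cup is spare and stays where it is. Red board, for the raw side: lay the red-capped marker in its slot, stand the glass salt shaker in the small round pocket and the tall steel cup in the large one. Blue board, for the jar line: lay the blue-capped marker in its slot and set the timer in its round pocket.

Things in the scene. Friction and masses are not known exactly. Their poses are not given: they have to be found in the camera images.
- red_board: Fixed board, red top, white pockets, 180 (x) x 170 (y) x 25 mm high, turned up to 0.25 rad; boards swap sides. Origin: centre of underside. Marker slot along y, centre (-45, 0), 30 x 150, floor 17 mm above the table; a finger scoop crosses it, 80 (x) x 44 (y), same floor. Round pockets, floors 7 mm above the table: large, 68 wide, at (45, 43), for the cup; small, 56, at (45, -43), for the shaker.
- blue_board: Fixed board with a blue top and white pockets; same size, origin and marker slot with scoop as the red board. One round pocket for the timer, 80 mm wide, centred at (45, 0) mm, floor 17 mm above the table (8 mm deep); a finger scoop crosses it along the board's y, 120 (y) x 36 (x) mm, same floor.
- red_marker: Felt marker, white with a red cap, lying on the table: 133 mm long along its y, 17 mm wide and high. Origin: underside, midway along. Either way round in the slot is right. 18 g.
- blue_marker: Felt marker, white with a blue cap; otherwise like the red one.
- shaker: Salt shaker, clear glass with white salt and a dull metal cap, upright: 44 mm wide up to 74 mm, cap 34 mm wide from there to 90 mm. Origin: centre of the underside, z up. 0.1 kg.
- tall_cup: The taller steel cup, open, upright: 72 mm high, 60 mm wide at the rim, tapering to 46 mm at the foot. Origin: centre of the underside, z up. 0.09 kg.
- short_cup: The shorter steel cup, 50 mm high, 56 mm wide at the rim; stays in the stock. Origin: centre of the underside.
- jar_capper: Lever press, fixed, not used here: an obstacle between the left board and the stock. Base 190 (x) x 170 (y) mm, 22 mm high; column, head and upright red-knobbed lever above it reach 0.57 m, the head 75 mm in front of the origin at most. Origin: near the middle of the base, on the table. Pass it on the robot's side.
- timer: Wind-up kitchen timer: white round base 66 mm wide and 16 mm high, to be gripped; on it a red dial, 60 mm wide at its foot and narrower upwards, reaching 42 mm (it does not turn here). Origin: centre of the underside, z up. 0.11 kg.
Mind the look-alikes: they are no part of the job. What is shaped like the blue_marker but green is not meant.

How it is judged:
At the end, for the whole second after the job is handed in: Each marker flat in its own board's slot (10 mm across, 12 mm along, 0.15 rad); shaker in the red board's small pocket (11 mm), tall cup in its large one (14 mm), timer in the blue board's pocket (12 mm), on the floors within 4 mm, upright within 0.12 rad; all at rest (x of red_marker in the frame of red_board between -0.055 and -0.035 m and y of red_marker in the frame of red_board between -0.012 and 0.012 m and z of red_marker in the frame of red_board between 0.013 and 0.021 m and linear speed of each of red_marker, blue_marker, shaker, tall_cup, timer below 0.02 m/s and angle between the y axis of red_marker and the y axis of red_board, either way round below 0.15 rad and angle between red_marker's own y axis and vertical between 1.45 and 1.69 rad and x of blue_marker in the frame of blue_board between -0.055 and -0.035 m and y of blue_marker in the frame of blue_board between -0.012 and 0.012 m and z of blue_marker in the frame of blue_board between 0.013 and 0.021 m and angle between the y axis of blue_marker and the y axis of blue_board, either way round below 0.15 rad and angle between blue_marker's own y axis and vertical between 1.45 and 1.69 rad and x of shaker in the frame of red_board between 0.034 and 0.056 m and y of shaker in the frame of red_board between -0.054 and -0.032 m and z of shaker in the frame of red_board between 0.003 and 0.011 m and angle between each of shaker, tall_cup, timer's own z axis and vertical below 0.12 rad and x of tall_cup in the frame of red_board between 0.031 and 0.059 m and y of tall_cup in the frame of red_board between 0.029 and 0.057 m and z of tall_cup in the frame of red_board between 0.003 and 0.011 m and x of timer in the frame of blue_board between 0.033 and 0.057 m and y of timer in the frame of blue_board between -0.012 and 0.012 m and z of timer in the frame of blue_board between 0.013 and 0.021 m); the robot touches nothing.
It fails at once if the short cup is moved by more than 20 mm (distance of short_cup from where it was at the start of the episode above 0.02 m).
It also fails if it takes over 131 s, if anything falls off the work surface, if the arm or the gripper's body presses on something with over 40 N, if the wrist force passes 120 N, or if a joint passes its speed limit or range.

## Working session

There is one attempt and no reset: what is moved stays moved. The work goes in short steps, Python scripts to look and compute and a shell command to move; the robot and the scene stay as the last step left them, time stands still between calls to the robot, and variables do not carry over. Pictures are saved under pics/ and viewed, and the job is handed in when it is done.

```bash
ls; mkdir -p pics
python3 - <<'E'
from station import env
import cv2
s=env.observe(); print(s)
for n in("side","top"):
    p,d=env.capture(n); cv2.imwrite(f"pics/{n}0.png",cv2.cvtColor(p,cv2.COLOR_RGB2BGR)); 
    import numpy as np; np.save(f"pics/{n}0.npy",d)
    print(env.camera_info(n))
E
```

```text
pics
{'time': 0.0, 'qpos': array([-1.28320711,  0.68997684, -0.19451588,  1.56630671,  0.15728015,
        0.90251989, -0.2151041 ]), 'dq': array([ 0.00082192, -0.00118244, -0.00042203,  0.00212313, -0.00032543,
        0.00041912,  0.00017368]), 'joint_efforts': array([-2.10730527e-04, -5.27547884e+01, -1.26689460e+00, -1.53427076e+01,
       -5.26014157e-02,  6.62676845e-03,  1.69658219e-04]), 'tool_pos': array([0.15681644, 0.60441188, 0.26292445]), 'orientation': array([ 6.02745206e-04,  7.90888668e-01,  6.11959383e-01, -6.82635156e-04]), 'wrist_force': array([-0.07692729, -0.03363482, -0.88388141]), 'ft_torque': array([-0.01142493,  0.06019569,  0.02960942]), 'grip_width': 0.08790935776004644}
{'fov_y': 48.61864796950549, 'cx': 249.9304334934688, 'cy': 188.9259160813811, 'k1': -0.10179708756117953, 'eye': array([1.51808947, 0.28951621, 0.75369403]), 'rotation': array([0.52623666, 0.30679073, 0.38290061, 0.69450813])}
{'fov_y': 42.35844098100782, 'cx': 253.61501047081865, 'cy': 190.9822578347267, 'k1': -0.013877424176307022, 'eye': array([ 0.20793062, -0.00159048,  1.4512751 ]), 'rotation': array([ 0.71272451,  0.03585144, -0.0496901 , -0.69876272])}
```

View pics/side0.png

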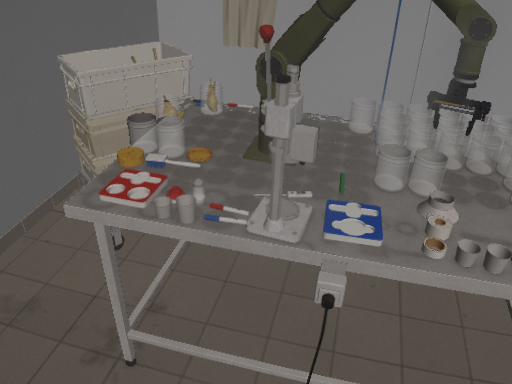

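View pics/top0.png

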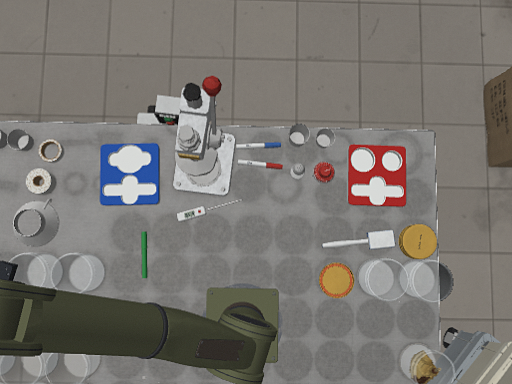

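Top view: blue board at (130,174), capper at (200,160), blue marker about (260,146), red marker (262,164), two cups (299,133)/(325,137), shaker (297,170), timer (324,172), red board (377,175). The green marker at (144,254) and the thermometer at (208,209) are decoys. Next I'll write helpers and enlarge crops.

```bash
cat > h.py <<'E'
import numpy as np, cv2
from scipy.spatial.transform import Rotation as R
from station import env
def cam(n):
    c=env.camera_info(n); f=192/np.tan(np.radians(c['fov_y'])/2)
    q=c['rotation']; M=R.from_quat([q[1],q[2],q[3],q[0]]).as_matrix()
    return c,f,M
def ray(n,u,v):
    c,f,M=cam(n); a=np.array([(u-c['cx'])/f,(v-c['cy'])/f]); s=a.copy()
    for _ in range(20): s=a/(1+c['k1']*(s@s))
    return c['eye'],M@np.array([s[0],-s[1],-1.])
def atz(n,u,v,z):
    e,d=ray(n,u,v); return e+d*(z-e[2])/d[2]
def atd(n,u,v,dep):
    e,d=ray(n,u,v); return e+d*dep
def proj(n,p):
    c,f,M=cam(n); q=M.T@(np.asarray(p)-c['eye']); s=np.array([q[0],-q[1]])/-q[2]
    s=s*(1+c['k1']*(s@s)); return np.array([c['cx'],c['cy']])+f*s
def snap(n,tag):
    p,d=env.capture(n); cv2.imwrite(f"pics/{n}{tag}.png",p[:,:,::-1]); np.save(f"pics/{n}{tag}.npy",d); return p,d
def crop(n,tag,u0,v0,w,h,k,out):
    im=cv2.imread(f"pics/{n}{tag}.png")[v0:v0+h,u0:u0+w]
    im=cv2.resize(im,None,fx=k,fy=k,interpolation=cv2.INTER_CUBIC)
    for i in range(0,w,10):
        cv2.line(im,(i*k,0),(i*k,6 if (u0+i)%50 else 14),(0,255,255),1)
        if i%20==0: cv2.putText(im,str(u0+i),(i*k,24),0,.4,(0,255,255),1)
    for i in range(0,h,10):
        cv2.line(im,(0,i*k),(6,i*k),(0,255,255),1)
        if i%20==0: cv2.putText(im,str(v0+i),(8,i*k+4),0,.4,(0,255,255),1)
    cv2.imwrite(f"pics/{out}.png",im)
E
python3 - <<'E'
from h import *
crop("top","0",230,115,110,80,7,"c1")
crop("top","0",340,135,75,80,7,"c2")
crop("top","0",92,135,75,80,7,"c3")
E
```

```text
(no output)
```

View pics/c1.png

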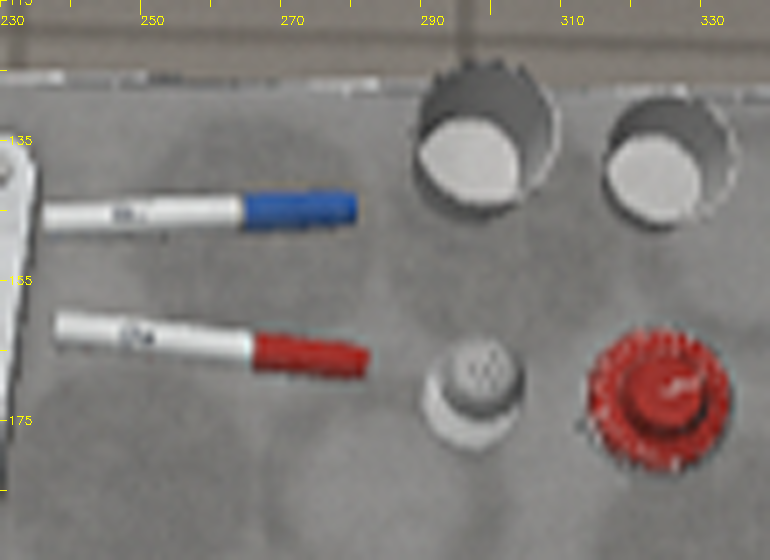

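View pics/c2.png

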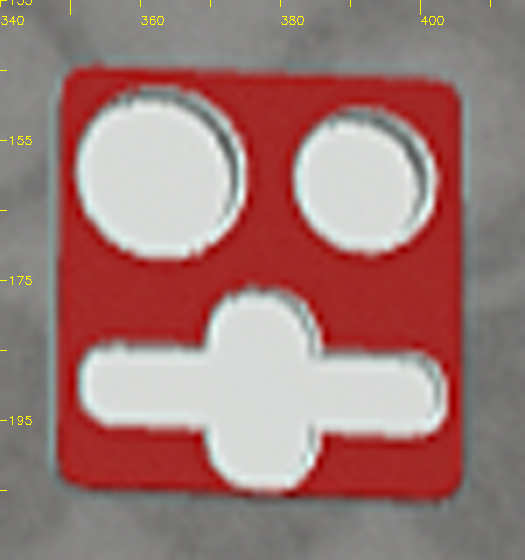

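View pics/c3.png

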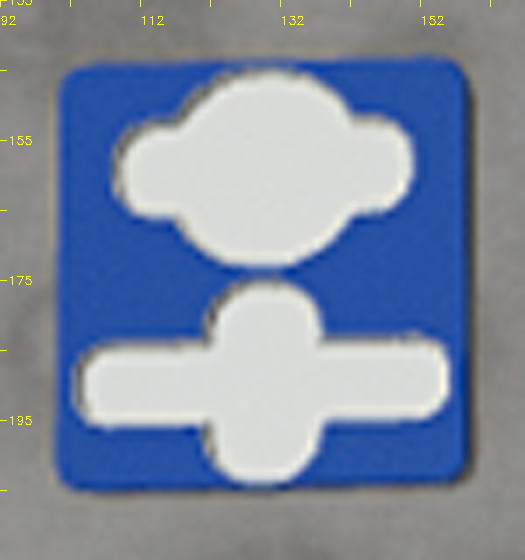

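```bash
cat >> h.py <<'E'
def cloud(n,d):
    c,f,M=cam(n); v,u=np.mgrid[0:384,0:512].astype(float)
    a=np.stack([(u-c['cx'])/f,(v-c['cy'])/f],-1); s=a.copy()
    for _ in range(20): s=a/(1+c['k1']*(s**2).sum(-1,keepdims=True))
    p=np.stack([s[...,0],-s[...,1],-np.ones_like(u)],-1)*d[...,None]
    return p@M.T+c['eye']
E
python3 - <<'E'
from h import *
def rep(u,v,z,t): print(t,np.round(atz("top",u,v,z),4))
C=lambda x,y,o=(230,115):(o[0]+x/7-.43,o[1]+y/7-.43)
def cir(x0,x1,y0,y1,z,t,o=(230,115)):
    a=atz("top",*C(x0,(y0+y1)/2,o),z);b=atz("top",*C(x1,(y0+y1)/2,o),z)
    c=atz("top",*C((x0+x1)/2,y0,o),z);d=atz("top",*C((x0+x1)/2,y1,o),z)
    print(t,np.round((a+b+c+d)/4,4),"diam",np.linalg.norm(a-b).round(4),np.linalg.norm(c-d).round(4))
cir(413,560,60,208,.072,"tall rim")
cir(605,740,95,228,.05,"short rim")
cir(443,525,337,420,.09,"shaker cap")
cir(422,524,345,450,.03,"shaker low?")
cir(588,732,328,471,.016,"timer")
for nm,e in(("blue",((42,216),(358,207))),("red",((55,328),(369,361)))):
    a,b=[atz("top",*C(*q),.0085) for q in e]
    print(nm,a.round(4),b.round(4),"len",np.linalg.norm(a-b).round(4),"mid",((a+b)/2).round(4),"dir",np.arctan2(b[1]-a[1],b[0]-a[0]).round(3))
o=(340,135)
cir(75,247,88,260,.025,"R large",o); cir(293,439,108,255,.025,"R small",o); 
for nm,o,s,(x0,x1) in (("R slot",(340,135),((77,385),(447,395)),0,) if 0 else ("R slot",(340,135),((77,385),(447,395)),(0,0)),("B slot",(92,135),((74,385),(452,378)),(0,0))):
    a,b=[atz("top",*C(*q,o),.025) for q in s]; print(nm,((a+b)/2).round(4),np.linalg.norm(a-b).round(4),np.arctan2(a[0]-b[0],a[1]-b[1]).round(4))
cir(180,352,68,268,.025,"B pocket",(92,135))
p,d=None,np.load("pics/top0.npy"); P=cloud("top",d)
im=cv2.imread("pics/top0.png")
# board tops by colour
hsv=cv2.cvtColor(im,cv2.COLOR_BGR2HSV)
for nm,m,bx in(("red",((hsv[...,0]<8)|(hsv[...,0]>172))&(hsv[...,1]>140),(340,410,135,212)),("blue",(hsv[...,0]>100)&(hsv[...,0]<125)&(hsv[...,1]>140),(92,165,135,212))):
    k=np.zeros_like(m);k[bx[2]:bx[3],bx[0]:bx[1]]=1;m=m&k
    vv,uu=np.nonzero(m); print(nm,"z",np.median(P[m][:,2]).round(4))
    xy=np.array([atz("top",u,v,.025)[:2] for u,v in zip(uu,vv)],np.float32)
    r=cv2.minAreaRect(xy*1000); print(r)
print("table z",np.median(P[215:235,250:300,2]).round(4))
# depth based
def reg(c,r,z0,z1,t):
    m=(np.hypot(P[...,0]-c[0],P[...,1]-c[1])<r)&(P[...,2]>z0)&(P[...,2]<z1); q=P[m]; print(t,len(q),((q.min(0)+q.max(0))/2).round(4),(q.max(0)-q.min(0)).round(4))
E
```

```text
tall rim [ 0.5432 -0.1536  0.072 ] diam 0.06 0.0616
short rim [ 0.5387 -0.2333  0.05  ] diam 0.0561 0.0562
shaker cap [ 0.4392 -0.1514  0.09  ] diam 0.0327 0.0335
shaker low? [ 0.4413 -0.1534  0.03  ] diam 0.0425 0.0442
timer [ 0.4445 -0.2337  0.016 ] diam 0.0607 0.0608
blue [0.5186 0.0278 0.0085] [ 0.5256 -0.1062  0.0085] len 0.1341 mid [ 0.5221 -0.0392  0.0085] dir -1.519
red [0.4706 0.0212 0.0085] [ 0.4595 -0.1116  0.0085] len 0.1333 mid [ 0.465  -0.0452  0.0085] dir -1.655
R large [ 0.4819 -0.3464  0.025 ] diam 0.0727 0.0733
R small [ 0.4807 -0.4331  0.025 ] diam 0.0619 0.0628
R slot [ 0.3914 -0.3881  0.025 ] 0.1553 0.006
B slot [0.3797 0.3317 0.025 ] 0.1554 -0.0398
B pocket [0.4692 0.3349 0.025 ] diam 0.0713 0.0845
red z 0.0244
((436.89691162109375, -387.1316223144531), (168.17616271972656, 178.22389221191406), 88.9206771850586)
blue z 0.0243Traceback (most recent call last):
  File "<stdin>", line 28, in <module>
  File "h.py", line 13, in atz
    e,d=ray(n,u,v); return e+d*(z-e[2])/d[2]
        ~~~^^^^^^^
  File "h.py", line 9, in ray
    c,f,M=cam(n); a=np.array([(u-c['cx'])/f,(v-c['cy'])/f]); s=a.copy()
          ~~~^^^
  File "h.py", line 5, in cam
    c=env.camera_info(n); f=192/np.tan(np.radians(c['fov_y'])/2)
ValueError: time passes only in moves, steps and waits
```

```bash
python3 - <<'E'
import pickle
from station import env
pickle.dump({n:env.camera_info(n) for n in("side","top")},open("cam.pkl","wb"))
E
sed -i 's/^    c=env.camera_info(n); f=/    c=CI[n]; f=/; s/^from station import env/from station import env\nimport pickle; CI=pickle.load(open("\.\/cam.pkl","rb"))/' h.py
python3 - <<'E'
from h import *
d=np.load("pics/top0.npy"); P=cloud("top",d)
im=cv2.imread("pics/top0.png");hsv=cv2.cvtColor(im,cv2.COLOR_BGR2HSV)
m=(hsv[...,0]>100)&(hsv[...,0]<125)&(hsv[...,1]>140)
k=np.zeros_like(m);k[135:212,92:165]=1;m=m&k
vv,uu=np.nonzero(m)
xy=np.array([atz("top",u,v,.025)[:2] for u,v in zip(uu,vv)],np.float32)
print(cv2.minAreaRect(xy*1000))
print("table z",np.median(P[215:235,250:300,2]).round(4))
def reg(c,r,z0,z1,t):
    m=(np.hypot(P[...,0]-c[0],P[...,1]-c[1])<r)&(P[...,2]>z0)&(P[...,2]<z1); q=P[m]; print(t,len(q),((q.min(0)+q.max(0))/2).round(4),(q.max(0)-q.min(0)).round(4))
reg((.5432,-.1536),.045,.06,.1,"tall rim");reg((.5387,-.2333),.04,.04,.07,"short rim")
reg((.4392,-.1514),.04,.08,.12,"cap");reg((.4445,-.2337),.045,.03,.06,"timer top");reg((.4445,-.2337),.045,.01,.06,"timer")
reg((.522,-.039),.08,.005,.03,"b");reg((.465,-.045),.08,.005,.03,"r")
for p in ((.52,-.0392,0),(.4392,-.1514,.09),(.4445,-.2337,.042),(.5432,-.1536,.072),(.5387,-.2333,.05)): print(proj("side",p).round(1))
q=env.observe()['orientation'];print(R.from_quat([q[1],q[2],q[3],q[0]]).as_matrix().round(3))
# capper cloud: points above .05 near capper
m=(P[...,0]>.3)&(P[...,0]<.8)&(P[...,1]>-.05)&(P[...,1]<.27)&(P[...,2]>.015)&(P[...,2]<.6)
for a,b in((.015,.03),(.03,.1),(.1,.2),(.2,.3),(.3,.4),(.4,.6)):
    q=P[m&(P[...,2]>a)&(P[...,2]<b)]; 
    if len(q): print(a,b,len(q),np.percentile(q,2,0).round(3),np.percentile(q,98,0).round(3))
E
```

```text
((425.0734558105469, 334.2718811035156), (178.0932159423828, 167.55398559570312), 2.410433292388916)
table z -0.0005
tall rim 68 [ 0.5447 -0.1537  0.0685] [0.0565 0.0581 0.0155]
short rim 55 [ 0.5402 -0.2318  0.0476] [0.0544 0.054  0.0145]
cap 93 [ 0.4441 -0.1529  0.0867] [0.0311 0.0289 0.0131]
timer top 125 [ 0.4479 -0.2329  0.0393] [0.0393 0.0431 0.018 ]
timer 353 [ 0.4449 -0.2331  0.0293] [0.0619 0.0623 0.0381]
b 547 [ 0.5107 -0.0375  0.0161] [0.1335 0.1522 0.0221]
r 500 [ 0.4672 -0.0396  0.0153] [0.1532 0.1479 0.0206]
[224.4 221.6]
[198.  177.7]
[174.1 187.6]
[184.9 199.5]
[161.5 200.7]
[[ 0.251  0.968 -0.   ]
 [ 0.968 -0.251 -0.002]
 [-0.002  0.    -1.   ]]
0.015 0.03 2079 [ 0.312 -0.012  0.015] [0.539 0.268 0.029]
0.03 0.1 198 [0.388 0.057 0.03 ] [0.508 0.258 0.037]
0.2 0.3 788 [0.397 0.072 0.22 ] [0.515 0.203 0.293]
0.3 0.4 2242 [0.416 0.056 0.321] [0.556 0.204 0.397]
0.4 0.6 1240 [0.426 0.051 0.402] [0.544 0.135 0.576]
```

Run:
```python
from h import *
P=cloud("top",np.load("pics/top0.npy")); d=np.load("pics/top0.npy")
Q=cloud("side",np.load("pics/side0.npy"))
for nm,X in(("top",P),("side",Q)):
    print(nm); X=X.reshape(-1,3)
    print("      "+" ".join(f"{y:5.2f}" for y in np.arange(.7,-.5,-.1)))
    for x in np.arange(.7,-.01,-.05):
        r=[]
        for y in np.arange(.7,-.5,-.1):
            m=(abs(X[:,0]-x)<.025)&(abs(X[:,1]-y)<.05); r.append(f"{np.percentile(X[m,2],98):5.2f}" if m.sum()>3 else "  .  ")
        print(f"{x:5.2f} "+" ".join(r))
```

```text
top
       0.70  0.60  0.50  0.40  0.30  0.20  0.10  0.00 -0.10 -0.20 -0.30 -0.40
 0.70   .     .     .     .     .     .     .     .     .     .     .     .  
 0.65   .     .     .     .   -0.06   .     .     .     .     .     .     .  
 0.60  0.00  0.00  0.00  0.00  0.00  0.00  0.00  0.00  0.01  0.00  0.00  0.00
 0.55  0.05  0.04  0.01  0.01  0.01  0.34  0.55  0.03  0.07  0.07  0.05  0.01
 0.50  0.06  0.05  0.03  0.03  0.03  0.34  0.58  0.56  0.04  0.05  0.03  0.03
 0.45  0.01  0.04  0.02  0.03  0.03  0.37  0.47  0.03  0.09  0.09  0.03  0.03
 0.40  0.01  0.05  0.01  0.03  0.03  0.24  0.40  0.02  0.01  0.03  0.03  0.03
 0.35  0.01  0.04  0.01  0.03  0.03  0.02  0.02  0.01  0.01  0.01  0.03  0.03
 0.30  0.01  0.06  0.02  0.01  0.01  0.02  0.02  0.01  0.01  0.01  0.01  0.02
 0.25  0.01  0.06  0.01  0.01  0.02  0.01  0.01  0.01  0.01  0.02  0.03  0.04
 0.20  0.01  0.14  0.14  0.14  0.02  0.01  0.01  1.45  0.01  0.01  0.12  0.14
 0.15  0.01  0.12  0.35  0.13  0.81  0.72  0.01  0.01  0.01  0.01  0.14  0.13
 0.10   .    0.08  0.14  0.14  0.81  0.74  0.61  0.02  0.02  0.01  0.13  0.14
 0.0
[... 704 characters left out ...]
0.40  0.00  0.05  0.00  0.03  0.03  0.03  0.03  0.02  0.00  0.01  0.03  0.03
 0.35  0.01  0.04  0.00  0.03  0.03  0.01  0.02  0.01  0.00  0.00  0.03  0.03
 0.30  0.02  0.06  0.01  0.01  0.01  0.02  0.02  0.01  0.01  0.01  0.00  0.03
 0.25  0.00  0.06  0.01  0.01  0.02  0.01  0.01  0.01  0.00  0.02  0.02  0.04
 0.20  0.35  0.62  0.63  0.13  0.02  0.01  0.01  0.01  0.01  0.01  0.13  0.13
 0.15  0.35  0.53  0.62  0.14  0.02  0.01  0.01  0.01  0.01  0.01  0.13  0.14
 0.10  0.01  0.14  0.35  0.14  0.00  0.60  0.58  0.37  0.02  0.01  0.13  0.14
 0.05  0.00  0.00  0.00  0.00  0.00  0.51  0.52  0.48  0.39  0.01  0.00  0.00
-0.00  0.00 -0.84  0.00  0.00  0.00  0.00  0.38 -0.84  0.14  0.00  0.00  0.00
```

Run:
```python
from h import *
P=cloud("top",np.load("pics/top0.npy"))
Q=cloud("side",np.load("pics/side0.npy"))
X=np.vstack([P.reshape(-1,3),Q.reshape(-1,3)])
m=(X[:,0]>.33)&(X[:,0]<.63)&(X[:,1]>-.02)&(X[:,1]<.25)&(X[:,2]>.012)
X=X[m]
for a in np.arange(.012,.6,.05):
    q=X[(X[:,2]>a)&(X[:,2]<a+.05)]
    if len(q)>5: print(round(a,3),len(q),np.percentile(q,3,0).round(3),np.percentile(q,97,0).round(3))
for u,v in((174,190),(238,134),(232,193)): print(atz("top",u,v,.022).round(3))
```

```text
0.012 3803 [0.377 0.007 0.014] [0.56  0.201 0.046]
0.062 168 [0.533 0.101 0.064] [0.552 0.13  0.11 ]
0.112 182 [0.532 0.1   0.114] [0.551 0.129 0.16 ]
0.162 200 [0.533 0.1   0.163] [0.552 0.129 0.21 ]
0.212 1059 [0.398 0.074 0.217] [0.55  0.172 0.258]
0.262 883 [0.51  0.097 0.265] [0.565 0.21  0.31 ]
0.312 1870 [0.428 0.07  0.316] [0.568 0.207 0.36 ]
0.362 2504 [0.42  0.06  0.365] [0.566 0.149 0.408]
0.412 945 [0.428 0.064 0.414] [0.551 0.139 0.462]
0.462 643 [0.433 0.063 0.462] [0.547 0.132 0.506]
0.512 217 [0.496 0.05  0.514] [0.531 0.079 0.561]
0.562 369 [0.497 0.05  0.563] [0.53  0.08  0.577]
[0.38  0.203 0.022]
[0.55  0.021 0.022]
[0.375 0.035 0.022]
```

```bash
python3 -m inch '[0.5,0,-20,0,0.12, 0.5,0,-30,0,0.14, 0.5,0,-30,0,0.14]'
python3 - <<'E'
from h import *
s=env.observe(); print(s['qpos'].round(3),s['tool_pos'].round(3))
E
```

```text
time: 0.4
tool_pos: [0.083, 0.6353, 0.2633]
orientation: [0.001, 0.898, 0.44, -0.0]
wrist_force: [0.6, 0.3, -0.4]
grip_width: 0.0665
[-1.476  0.708 -0.068  1.517  0.055  0.92  -0.651] [0.083 0.635 0.263]
```

```bash
python3 -m inch '[0.5,0,0,0,0.13, 0.5,0,0,0,0.13, 0.5,0,0,0,0.13, 0.5,0,0,0,0.13, 0.5,0,0,0,0.13, 0.5,0,0,0,0.13, 0.5,0,0,0,0.13, 0.5,0,0,0,0]'
python3 - <<'E'
from h import *
s=env.observe(); print(s['qpos'].round(3),s['tool_pos'].round(4))
q=s['orientation'];print(R.from_quat([q[1],q[2],q[3],q[0]]).as_matrix().round(3))
E
```

```text
time: 1.2
tool_pos: [0.0832, 0.6354, 0.2632]
orientation: [0.001, 1.0, 0.003, 0.0]
wrist_force: [0.1, 0.6, -0.5]
grip_width: 0.0441
[-1.617  0.718  0.196  1.526 -0.162  0.915 -1.363] [0.0832 0.6354 0.2632]
[[ 1.     0.007  0.   ]
 [ 0.007 -1.    -0.001]
 [ 0.     0.001 -1.   ]]
```

```bash
python3 -m inch '[0.5,34,28,0,0, 0.5,34,28,0,0, 0.5,34,28,0,0, 0.5,34,28,0,0, 0.5,34,28,0,0, 0.5,34,28,0,0, 0.5,10,40,0,0, 0.5,0,40,0,0]'
python3 - <<'E'
from h import *
s=env.observe(); print(s['qpos'].round(3),s['tool_pos'].round(4))
E
```

```text
time: 2.0
tool_pos: [0.3015, 0.3874, 0.2636]
orientation: [-0.0, 1.0, 0.004, 0.001]
wrist_force: [0.8, -0.1, -0.5]
grip_width: 0.0441
[-1.099  0.52   0.147  1.973 -0.118  0.655 -0.871] [0.3015 0.3874 0.2636]
```

```bash
python3 -m inch '[0.5,0,44,0,0, 0.5,0,44,0,0, 0.5,0,44,0,0, 0.5,0,44,0,0, 0.5,0,44,0,0, 0.5,0,44,0,0, 0.5,0,44,0,0, 0.5,0,44,0,0, 0.5,0,44,0,0, 0.5,0,44,0,0, 0.5,0,0,0,0]'
python3 - <<'E'
from h import *
s=env.observe(); print(s['qpos'].round(3),s['tool_pos'].round(4))
E
```

```text
time: 3.1
tool_pos: [0.3017, -0.0564, 0.2639]
orientation: [0.001, 1.0, -0.002, 0.0]
wrist_force: [-0.5, 0.5, -1.0]
grip_width: 0.0437
[-0.009  0.31   0.058  2.442 -0.043  0.389  0.081] [ 0.3017 -0.0564  0.2639]
```

```bash
python3 -m inch '[0.45,40,0,0,0, 0.45,40,0,0,0, 0.45,40,0,0,0, 0.45,40,0,20,0, 0.45,2.5,-1.4,40,0, 0.45,0,0,40,0, 0.45,0,0,40,0, 0.45,0,0,34,0.083, 0.45,0,0,0,0]'
python3 - <<'E'
from h import *
s=env.observe(); print(s['qpos'].round(3),s['tool_pos'].round(4),s['grip_width'])
snap("side","1");snap("top","1")
crop("side","1",170,140,170,110,4,"c4");
E
```

```text
time: 4.0
tool_pos: [0.4627, -0.0466, 0.0863]
orientation: [-0.001, 0.999, -0.036, -0.004]
wrist_force: [-1.4, 0.6, 0.7]
grip_width: 0.0396
[-0.011  0.828  0.021  2.168 -0.109  0.154  0.039] [ 0.4627 -0.0466  0.0863] 0.0396283606454151
```

View pics/c4.png

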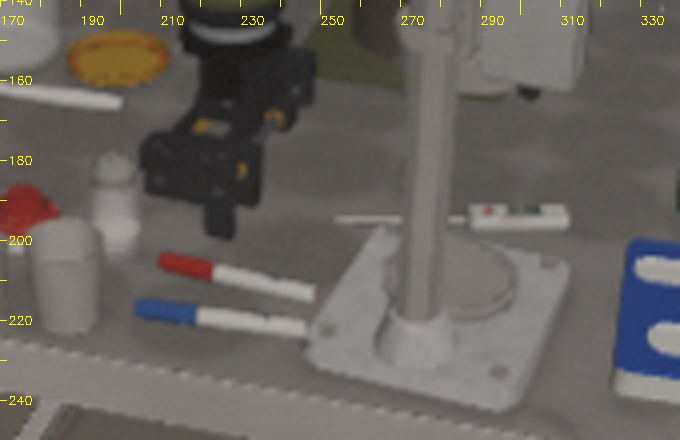

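View pics/top1.png

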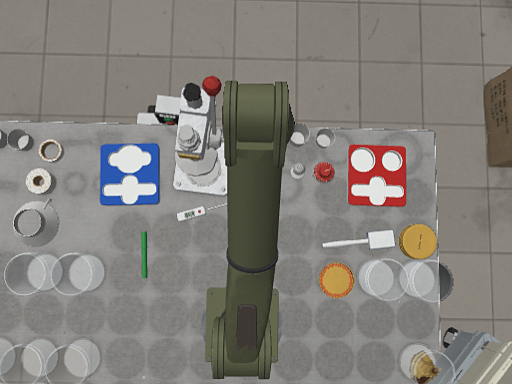

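```bash
python3 - <<'E'
from h import *
P=cloud("top",np.load("pics/top1.npy"))
for v in (85,95,105,120,135,150,160):
    print(v,[(u,*P[v,u].round(3)) for u in (212,220,224,228,234,250,280,291)])
E
python3 -m inch '[0.45,0,0,0,0,0.45,0,0,0,0]'
python3 - <<'E'
from h import *
s=env.observe(); print(s['qpos'].round(3),s['tool_pos'].round(4),s['joint_efforts'].round(2))
q=s['orientation'];print(R.from_quat([q[1],q[2],q[3],q[0]]).as_matrix().round(3))
E
```

```text
85 [(212, np.float64(0.508), np.float64(0.062), np.float64(0.574)), (220, np.float64(0.512), np.float64(0.048), np.float64(0.566)), (224, np.float64(0.996), np.float64(0.107), np.float64(-0.845)), (228, np.float64(0.443), np.float64(0.025), np.float64(0.766)), (234, np.float64(0.444), np.float64(0.017), np.float64(0.764)), (250, np.float64(0.448), np.float64(-0.006), np.float64(0.753)), (280, np.float64(0.446), np.float64(-0.049), np.float64(0.764)), (291, np.float64(1.005), np.float64(-0.214), np.float64(-0.846))]
95 [(212, np.float64(0.497), np.float64(0.063), np.float64(0.552)), (220, np.float64(0.946), np.float64(0.125), np.float64(-0.843)), (224, np.float64(0.425), np.float64(0.03), np.float64(0.776)), (228, np.float64(0.426), np.float64(0.025), np.float64(0.775)), (234, np.float64(0.426), np.float64(0.016), np.float64(0.773)), (250, np.float64(0.428), np.float64(-0.007), np.float64(0.769)), (280, np.float64(0.428), np.float64(-0.049), np.float64(0.774)), (291, np.float64(0.957), np.float64(-0.215), np.float64(-0.851))]
105 [(212, np.float64(0.493), np.float64(0.066), np.float64
[... 2200 characters left out ...]
64(0.022)), (228, np.float64(0.343), np.float64(0.024), np.float64(0.718)), (234, np.float64(0.343), np.float64(0.015), np.float64(0.721)), (250, np.float64(0.343), np.float64(-0.009), np.float64(0.724)), (280, np.float64(0.344), np.float64(-0.054), np.float64(0.722)), (291, np.float64(0.482), np.float64(-0.139), np.float64(-0.01))]
time: 4.3
tool_pos: [0.4659, -0.0481, 0.0915]
orientation: [-0.0, 0.999, -0.037, 0.002]
wrist_force: [0.7, 0.9, 0.8]
grip_width: 0.0396
[-0.01   0.817  0.023  2.167 -0.108  0.155  0.038] [ 0.4659 -0.0481  0.0915] [-8.000e-02 -4.545e+01  1.600e+00 -3.090e+00 -0.000e+00  2.000e-02
  1.000e-02]
[[ 0.997 -0.075  0.003]
 [-0.075 -0.997  0.   ]
 [ 0.003 -0.    -1.   ]]
```

```bash
cat >> h.py <<'E'
def go(x,y,z,yaw=None):
    s=env.observe(); q=s['orientation']; M=R.from_quat([q[1],q[2],q[3],q[0]]).as_matrix()
    a=np.arctan2(M[1,0],M[0,0]); d=np.array([x,y,z])-s['tool_pos']
    C=np.array([[np.cos(a),np.sin(a),0],[np.sin(a),-np.cos(a),0],[0,0,-1]])
    print("t",round(s['time'],2),"pos",s['tool_pos'].round(4),"yaw",a.round(3),"tilt",np.arccos(-M[2,2]).round(4),"w",round(s['grip_width'],4),"F",s['wrist_force'].round(1),"q",s['qpos'].round(2))
    print("delta mm",(C.T@d*1000).round(1),"spin",None if yaw is None else round((a-yaw+np.pi)%(2*np.pi)-np.pi,3))
E
python3 -m inch '[0.45,-1,2.5,32,0.008, 0.45,-0.5,2.5,28,0, 0.45,0,0,0,0, 0.45,0,0,0,0]'
python3 -c "
from h import *
go(.4647,-.053,.027,-.083)"
```

```text
time: 4.7
tool_pos: [0.4669, -0.0535, 0.0331]
orientation: [-0.0, 0.999, -0.042, -0.002]
wrist_force: [0.6, 0.2, 0.3]
grip_width: 0.04
t 4.7 pos [ 0.4669 -0.0535  0.0331] yaw -0.084 tilt 0.0043 w 0.04 F [0.6 0.2 0.3] q [ 0.01  0.94  0.01  2.16 -0.14  0.04  0.07]
delta mm [-2.2 -0.3  6.1] spin -0.001
```

```bash
python3 -m inch '[0.45,-1,0,3,0, 0.45,-1,0,3,0, 0.45,0,0,0,0, 0.45,0,0,0,0]'
python3 -c "
from h import *
go(.4647,-.053,.027,-.083); snap('side','2'); crop('side','2',180,170,80,60,8,'c5')"
```

```text
time: 5.1
tool_pos: [0.4668, -0.0535, 0.0282]
orientation: [-0.0, 0.999, -0.042, -0.005]
wrist_force: [-0.1, -0.6, -0.4]
grip_width: 0.0396
t 5.1 pos [ 0.4668 -0.0535  0.0282] yaw -0.084 tilt 0.0096 w 0.0396 F [-0.1 -0.6 -0.4] q [ 0.01  0.95  0.01  2.16 -0.17  0.04  0.1 ]
delta mm [-2.1 -0.3  1.2] spin -0.001
```

View pics/c5.png

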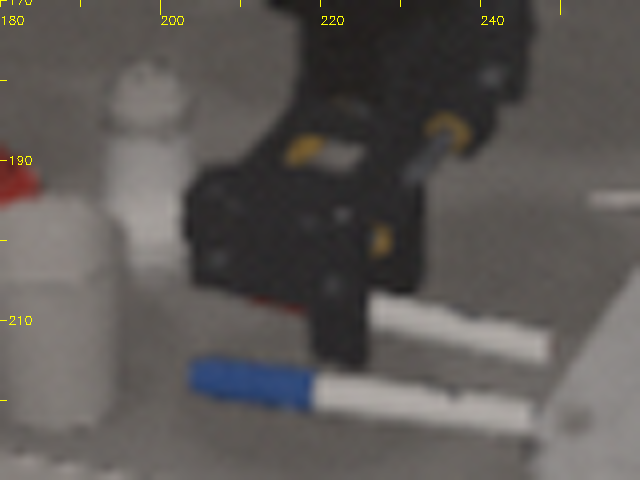

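The crop shows the front finger at (222,213), between the red and blue markers and straddling the red one. I'll grip it.

```bash
python3 -m inch '[0,0,0,0,0, 0,0,0,0,0, 0,0,0,0,0, 0,0,0,0,0, 0,0,0,0,0, 0,0,0,0,0]' 15
python3 -m inch '[0,0,0,-10,0, 0,0,0,-30,0, 0,0,0,-40,0, 0,0,0,-40,0, 0,0,0,-30,0, 0,0,0,0,0]'
python3 -c "
from h import *
go(.3914,-.3882,.15,-.014); snap('side','3'); crop('side','3',150,130,120,100,6,'c6')"
```

```text
time: 5.75
tool_pos: [0.4665, -0.0535, 0.0278]
orientation: [-0.0, 0.999, -0.042, -0.005]
wrist_force: [-0.6, 0.9, 0.4]
grip_width: 0.0163
time: 6.35
tool_pos: [0.47, -0.054, 0.1817]
orientation: [-0.0, 0.999, -0.042, -0.001]
wrist_force: [1.0, -0.9, -0.6]
grip_width: 0.0163
t 6.35 pos [ 0.47   -0.054   0.1817] yaw -0.084 tilt 0.0027 w 0.0163 F [ 1.  -0.9 -0.6] q [-0.04  0.64  0.1   2.1  -0.15  0.41  0.09]
delta mm [-50.2 339.6  31.7] spin -0.07
```

View pics/c6.png

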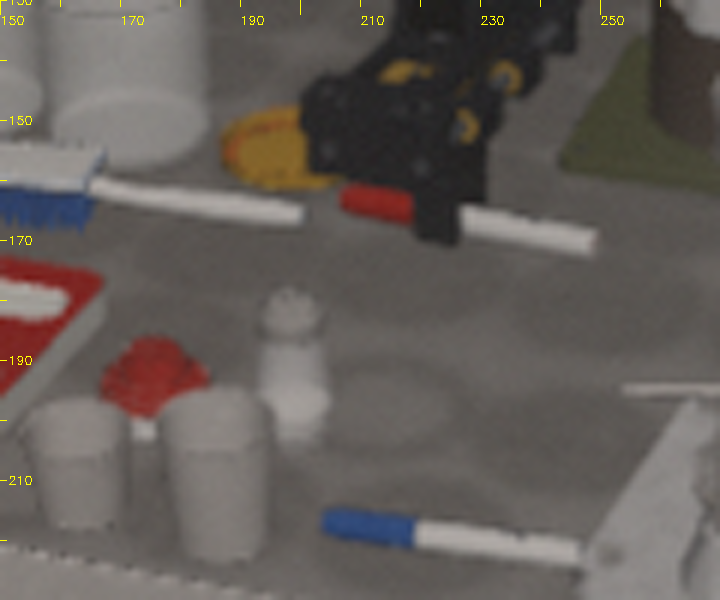

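```bash
python3 -m inch '[0,0,0,0,-0.07, 0,-9.2,43,0,0, 0,-9.2,43,0,0, 0,-9.2,43,0,0, 0,-9.2,43,0,0, 0,-9.2,43,0,0, 0,-9.2,43,0,0, 0,-9.2,43,0,0, 0,-9.2,43,0,0, 0,0,0,40,0, 0,0,0,30,0, 0,0,0,0,0]'
python3 -c "
from h import *
go(.3914,-.3964,.07,-.014); snap('side','4'); crop('side','4',80,130,120,90,6,'c7');snap('top','4'); crop('top','4',330,130,100,90,7,'c8')"
```

```text
time: 7.6
tool_pos: [0.3861, -0.3942, 0.1038]
orientation: [-0.004, 1.0, -0.007, -0.009]
wrist_force: [-0.6, 0.3, -0.4]
grip_width: 0.016
t 7.6 pos [ 0.3861 -0.3942  0.1038] yaw -0.014 tilt 0.0191 w 0.016 F [-0.6  0.3 -0.4] q [ 0.72  0.84 -0.01  1.9   0.04  0.42  0.66]
delta mm [ 5.3  2.1 33.8] spin -0.0
```

View pics/c7.png

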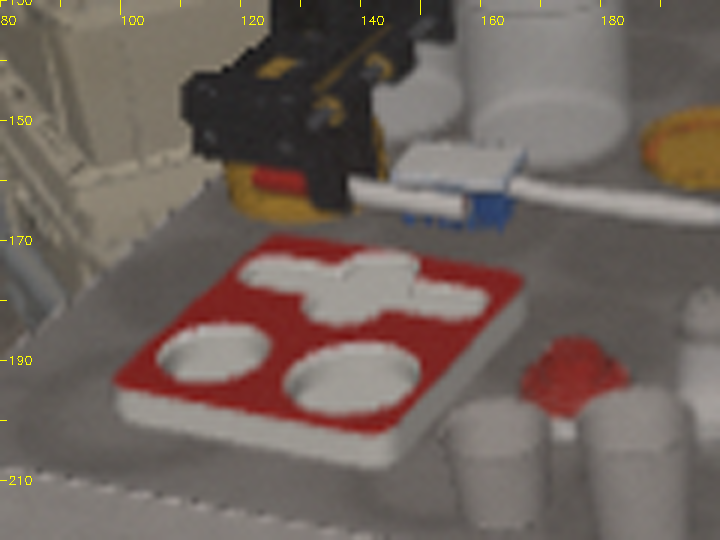

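View pics/c8.png

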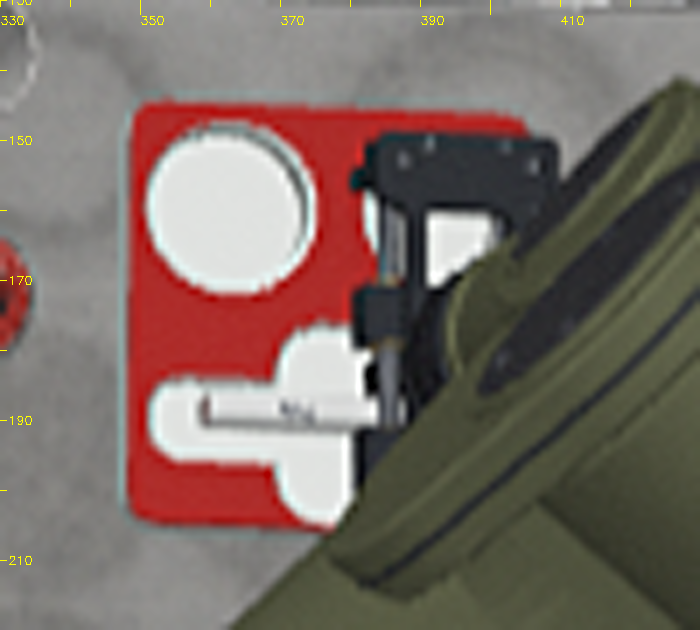

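```bash
python3 -m inch '[0,5,2,15,0, 0,0,0,0,0, 0,0,0,0,0]'
python3 -c "
from h import *
go(.3914,-.3964,.05,-.014); 
a=atz('top',358.4,188.4,.087); print(a, 'tcp y then -.3942 -> end offset',a[1]+.3942,'expect',.0665+.0085)"
```

```text
time: 8.0
tool_pos: [0.3943, -0.3986, 0.0934]
orientation: [-0.0, 1.0, -0.007, -0.005]
wrist_force: [-0.2, -0.6, -0.9]
grip_width: 0.0165
t 8.0 pos [ 0.3943 -0.3986  0.0934] yaw -0.013 tilt 0.0098 w 0.0165 F [-0.2 -0.6 -0.9] q [ 0.71  0.86 -0.01  1.88  0.04  0.4   0.66]
delta mm [-3.  -2.1 43.4] spin 0.001
[ 0.38757478 -0.31898895  0.087     ] tcp y then -.3942 -> end offset 0.07521104554500285 expect 0.07500000000000001
```

```bash
python3 -m inch '[0,-3,-2,20,0, 0,0,0,15,0, 0,0,0,0,0, 0,0,0,0,0]'
python3 -c "
from h import *
go(.3914,-.3964,.0455,-.014)"
```

```text
time: 8.4
tool_pos: [0.3905, -0.3965, 0.0581]
orientation: [-0.001, 1.0, -0.007, -0.005]
wrist_force: [0.9, 0.2, 0.6]
grip_width: 0.0165
t 8.4 pos [ 0.3905 -0.3965  0.0581] yaw -0.014 tilt 0.0106 w 0.0165 F [0.9 0.2 0.6] q [ 0.71  0.92 -0.01  1.9   0.04  0.33  0.65]
delta mm [ 0.9 -0.1 12.6] spin 0.0
```

```bash
python3 -m inch '[0,0.8,0,6,0, 0,0,0,5.5,0, 0,0,0,0,0, 0,0,0,0,0]'
python3 -c "
from h import *
go(.3914,-.3964,.0455,-.014)"
```

```text
time: 8.8
tool_pos: [0.3911, -0.3965, 0.0465]
orientation: [-0.001, 1.0, -0.007, -0.005]
wrist_force: [-0.1, 0.6, -0.5]
grip_width: 0.016
t 8.8 pos [ 0.3911 -0.3965  0.0465] yaw -0.014 tilt 0.0105 w 0.016 F [-0.1  0.6 -0.5] q [ 0.71  0.94 -0.01  1.9   0.04  0.31  0.65]
delta mm [ 0.3 -0.1  1. ] spin -0.0
```

Release with a small opening (0.38), then lift straight up.

```bash
python3 -m inch '[0.38,0,0,0.5,0, 0.38,0,0,0,0, 0.38,0,0,0,0, 0.38,0,0,-15,0, 0.38,0,0,-35,0, 0.38,0,0,-40,0, 0.38,0,0,-40,0, 0.38,0,-40,0,0, 0.38,0,-45,0,0, 0.38,0,-45,0,0, 0.38,0,-45,0,0, 0.38,0,-45,0,0]'
python3 -c "
from h import *
go(.5225,-.048,.15,.052); snap('top','5'); crop('top','5',340,135,75,80,7,'c9');snap('side','5')"
```

```text
time: 10.0
tool_pos: [0.3956, -0.1752, 0.1775]
orientation: [-0.0, 1.0, -0.007, -0.004]
wrist_force: [1.7, -0.2, 1.2]
grip_width: 0.0336
t 10.0 pos [ 0.3956 -0.1752  0.1775] yaw -0.015 tilt 0.0085 w 0.0336 F [ 1.7 -0.2  1.2] q [ 0.29  0.62  0.03  2.21 -0.05  0.32  0.35]
delta mm [ 125.1 -129.    27.5] spin -0.067
```

View pics/c9.png

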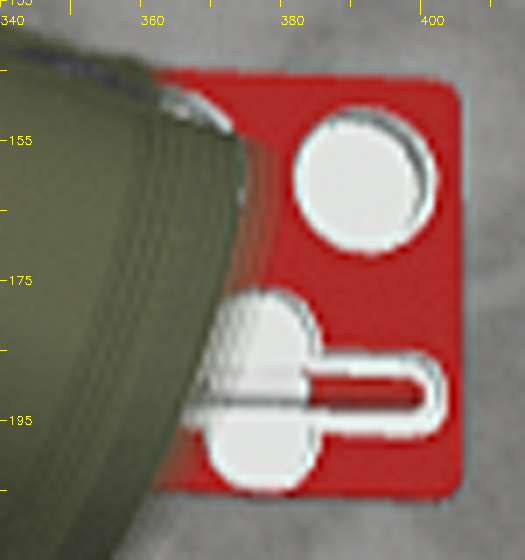

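```bash
python3 -m inch '[0.38,0,0,0,-0.067, 0.38,33.4,-29.4,0,0, 0.38,33.4,-29.4,0,0, 0.38,33.4,-29.4,0,0, 0.38,33.4,-29.4,0,0, 0.38,0,0,35,0, 0.38,0,0,35,0, 0.38,0,0,20,0, 0.38,0,0,0,0,0.38,0,0,0,0]'
python3 -c "
from h import *
go(.5227,-.051,.027,.052); snap('top','6'); 
P=cloud('top',np.load('pics/top6.npy')); 
for v in (70,85,95,105): print(v,[(u,*P[v,u].round(3)) for u in (216,220,224,228,232)])"
```

```text
time: 11.1
tool_pos: [0.5222, -0.0527, 0.086]
orientation: [-0.001, 1.0, 0.026, -0.005]
wrist_force: [0.1, 0.4, -1.0]
grip_width: 0.0338
t 11.1 pos [ 0.5222 -0.0527  0.086 ] yaw 0.052 tilt 0.0096 w 0.0338 F [ 0.1  0.4 -1. ] q [-0.01  0.86  0.04  1.99 -0.11  0.31  0.17]
delta mm [ 0.6 -1.7 59. ] spin 0.0
70 [(216, np.float64(1.073), np.float64(0.148), np.float64(-0.853)), (220, np.float64(1.078), np.float64(0.13), np.float64(-0.865)), (224, np.float64(1.07), np.float64(0.109), np.float64(-0.844)), (228, np.float64(1.069), np.float64(0.09), np.float64(-0.838)), (232, np.float64(1.075), np.float64(0.071), np.float64(-0.853))]
85 [(216, np.float64(0.509), np.float64(0.055), np.float64(0.572)), (220, np.float64(0.511), np.float64(0.048), np.float64(0.567)), (224, np.float64(0.446), np.float64(0.031), np.float64(0.757)), (228, np.float64(0.447), np.float64(0.026), np.float64(0.757)), (232, np.float64(0.446), np.float64(0.02), np.float64(0.758))]
95 [(216, np.float64(0.948), np.float64(0.145), np.float64(-0.851)), (220, np.float64(0.947), np.float64(0.125), np.float64(-0.847)), (224, np.float64(0.429), np.float64(0.031), np.float64(0.764)), (228, np.float64(0.429), np.float64(0.025), np.float64(0.763)), (232, np.float64(0.431), np.float64(0.019), np.float64(0.76))]
105 [(216, np.float64(0.545), np.float64(0.069), np.float64(0.327)), (220, np.float64(0.902), np.float64(0.125), np.float64(-0.861)), (224, np.float64(0.415), np.float64(0.03), np.float64(0.761)), (228, np.float64(0.416), np.float64(0.025), np.float64(0.759)), (232, np.float64(0.415), np.float64(0.019), np.float64(0.761))]
```

View pics/top6.png

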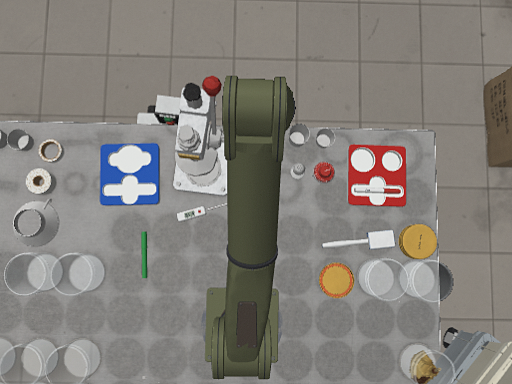

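The arm clears the lever knob (212,86) by about 20 mm, and the red marker lies in its slot at (377,190). I'll descend on the blue marker.

```bash
python3 -m inch '[0.38,0.6,-1.7,30,0, 0.38,0,0,28,0, 0.38,0,0,0,0, 0.38,0,0,0,0]'
python3 -c "
from h import *
go(.5227,-.051,.027,.052)"
```

```text
time: 11.55
tool_pos: [0.5224, -0.0506, 0.0283]
orientation: [-0.001, 1.0, 0.026, -0.004]
wrist_force: [0.1, 0.4, 1.0]
grip_width: 0.0336
t 11.55 pos [ 0.5224 -0.0506  0.0283] yaw 0.053 tilt 0.009 w 0.0336 F [0.1 0.4 1. ] q [-0.01  0.96  0.03  2.   -0.12  0.19  0.17]
delta mm [0.3 0.5 1.3] spin 0.001
```

```bash
python3 -m inch '[0.38,0,0.5,1,0, 0,0,0,0,0, 0,0,0,0,0, 0,0,0,0,0, 0,0,0,0,0, 0,0,0,-10,0, 0,0,0,-40,0, 0,0,0,-45,0, 0,0,0,-45,0, 0,-20,0,-30,0, 0,-40,0,0,0, 0,0,0,0,0]' 15
python3 -c "
from h import *
go(.31,-.05,.2,.041); snap('side','7'); crop('side','7',150,110,120,100,6,'c10')"
```

```text
time: 12.75
tool_pos: [0.4568, -0.0547, 0.1979]
orientation: [-0.001, 1.0, 0.026, -0.009]
wrist_force: [-0.8, -0.7, -0.7]
grip_width: 0.0165
t 12.75 pos [ 0.4568 -0.0547  0.1979] yaw 0.052 tilt 0.0178 w 0.0165 F [-0.8 -0.7 -0.7] q [-0.03  0.6   0.07  2.11 -0.1   0.45  0.17]
delta mm [-146.3  -12.2   -2.1] spin 0.011
```

View pics/c10.png

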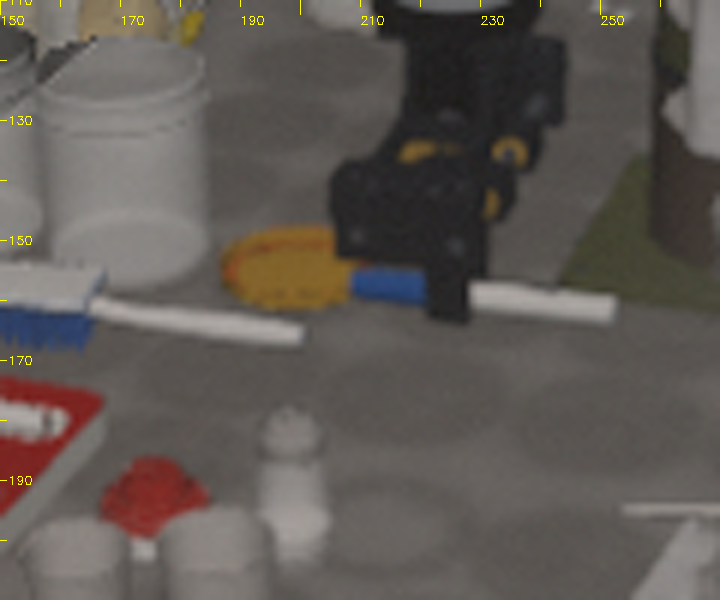

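```bash
python3 -m inch '[0,-43,-2,0,0, 0,-43,-2,0,0, 0,-43,-2,0,0, 0,-36,-6,-5,0.011, 0,0,0,0,0, 0,0,0,0,0]'
python3 -c "
from h import *
go(.285,.33,.2,.041)"
```

```text
time: 13.4
tool_pos: [0.2993, -0.0509, 0.2036]
orientation: [-0.001, 1.0, 0.021, -0.004]
wrist_force: [1.1, 0.1, 0.8]
grip_width: 0.0158
t 13.4 pos [ 0.2993 -0.0509  0.2036] yaw 0.042 tilt 0.0086 w 0.0158 F [1.1 0.1 0.8] q [-0.    0.48  0.03  2.54 -0.12  0.13  0.18]
delta mm [   1.8 -381.2    3.6] spin 0.001
```

```bash
python3 -m inch '[0,0,0,-45,0, 0,-4,0,-45,0, 0,-6,-10,0,0, 0,0,-30,0,0, 0,1.8,-44,0,0, 0,1.8,-44,0,0, 0,1.8,-44,0,0, 0,1.8,-44,0,0, 0,1.8,-44,0,0, 0,1.8,-44,0,0, 0,1.8,-44,0,0, 0,1.8,-40,0,0]'
python3 -c "
from h import *
go(.3797,.32,.2,.041)"
```

```text
time: 14.6
tool_pos: [0.2881, 0.3411, 0.2945]
orientation: [-0.002, 1.0, 0.022, -0.004]
wrist_force: [0.9, 0.2, 0.8]
grip_width: 0.0162
t 14.6 pos [0.2881 0.3411 0.2945] yaw 0.044 tilt 0.0092 w 0.0162 F [0.9 0.2 0.8] q [-1.02  0.42  0.07  2.04 -0.06  0.68 -0.86]
delta mm [90.6 25.1 94.5] spin 0.003
```

```bash
python3 -m inch '[0,45,12,0,0.003, 0,45.6,13,0,0, 0,0,0,40,0, 0,0,0,40,0, 0,0,0,40,0, 0,0,0,40,0, 0,0,0,30,0, 0,0,0,0,0, 0,0,0,0,0]'
python3 -c "
from h import *
go(.3802,.3200,.047,.041);snap('top','8'); crop('top','8',92,135,95,80,7,'c11');snap('side','8'); crop('side','8',310,170,90,80,7,'c12')"
```

```text
time: 15.5
tool_pos: [0.3778, 0.3167, 0.1031]
orientation: [-0.001, 1.0, 0.02, -0.005]
wrist_force: [1.5, -0.9, 0.8]
grip_width: 0.0164
t 15.5 pos [0.3778 0.3167 0.1031] yaw 0.039 tilt 0.0098 w 0.0164 F [ 1.5 -0.9  0.8] q [-0.8   0.8   0.02  2.08 -0.09  0.26 -0.66]
delta mm [ 2.5 -3.2 56.1] spin -0.002
```

View pics/c11.png

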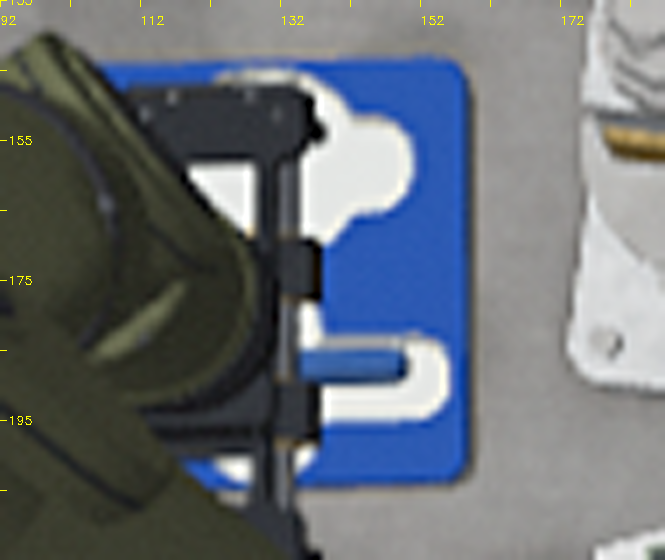

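View pics/c12.png

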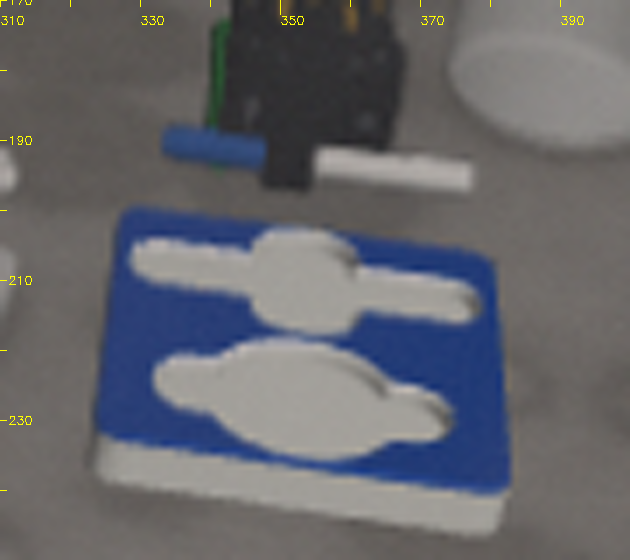

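```bash
python3 -c "
from h import *
print(atz('top',149.7,186.6,.087))"
python3 -m inch '[0,2,-3,20,-0.002, 0,0,0,25,0, 0,0,0,0,0, 0,0,0,0,0]'
python3 -c "
from h import *
go(.3802,.3200,.0455,.041)"
```

```text
[0.38032551 0.26090669 0.087     ]
time: 16.0
tool_pos: [0.3788, 0.3193, 0.0594]
orientation: [-0.001, 1.0, 0.02, -0.005]
wrist_force: [-0.2, 0.6, 0.1]
grip_width: 0.0162
t 16.0 pos [0.3788 0.3193 0.0594] yaw 0.041 tilt 0.0094 w 0.0162 F [-0.2  0.6  0.1] q [-0.79  0.89  0.01  2.09 -0.09  0.17 -0.66]
delta mm [ 1.4 -0.7 13.9] spin -0.0
```

```bash
python3 -m inch '[0,1.4,-1.5,7,0, 0,0,0,6,0, 0,0,0,0,0, 0,0,0,0,0]'
python3 -c "
from h import *
go(.3802,.3207,.0455,.041)"
```

```text
time: 16.4
tool_pos: [0.3803, 0.322, 0.0453]
orientation: [-0.002, 1.0, 0.021, -0.004]
wrist_force: [1.1, 4.4, -2.6]
grip_width: 0.0162
t 16.4 pos [0.3803 0.322  0.0453] yaw 0.042 tilt 0.0091 w 0.0162 F [ 1.1  4.4 -2.6] q [-0.79  0.92  0.    2.08 -0.09  0.14 -0.66]
delta mm [-0.2  1.3 -0.2] spin 0.001
```

```bash
python3 -m inch '[0.38,0,0,0,0, 0.38,0,0,0,0, 0.38,0,0,0,0, 0.38,0,0,-15,0, 0.38,0,0,-35,0, 0.38,0,0,-45,0, 0.38,0,0,-45,0, 0.38,-30,0,-45,0, 0.38,-40,0,-45,0, 0.38,-30,0,0,0, 0.38,0,0,0,0]'
python3 -c "
from h import *
go(.288,.3,.29,.041);snap('top','9'); crop('top','9',92,135,95,80,7,'c13');snap('side','9'); crop('side','9',310,170,90,80,7,'c14')"
```

```text
time: 17.5
tool_pos: [0.2865, 0.3146, 0.2658]
orientation: [0.0, 1.0, 0.022, -0.007]
wrist_force: [1.0, -0.5, 0.3]
grip_width: 0.0332
t 17.5 pos [0.2865 0.3146 0.2658] yaw 0.045 tilt 0.0138 w 0.0332 F [ 1.  -0.5  0.3] q [-0.99  0.44  0.08  2.13 -0.08  0.58 -0.8 ]
delta mm [  0.8  14.7 -24.2] spin 0.004
```

View pics/c13.png

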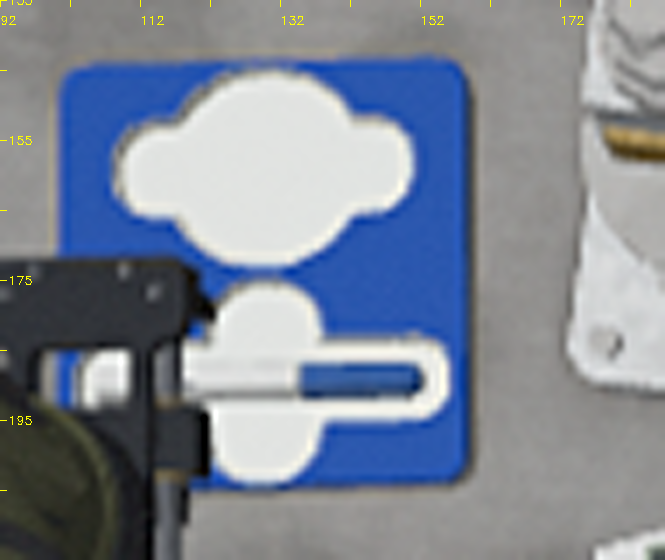

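View pics/c14.png

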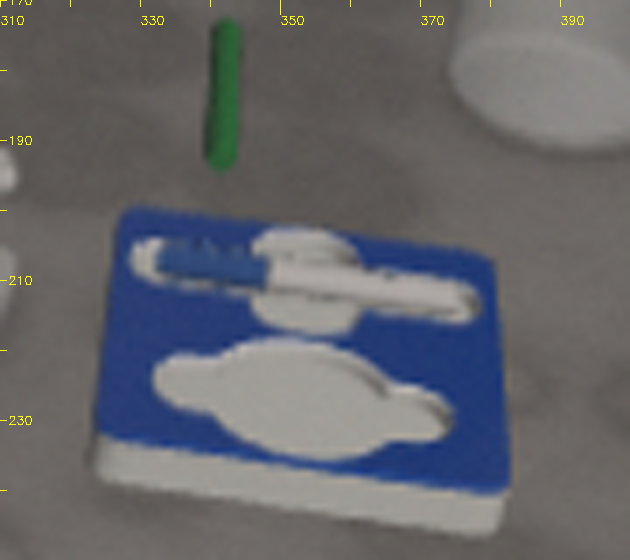

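```bash
python3 -m inch '[0.75,0,0,-28,0.045, 0.75,0,42,0,0, 0.75,0,42,0,0, 0.75,0,42,0,0, 0.75,0,42,0,0, 0.75,0,42,0,0, 0.75,0,42,0,0, 0.75,0,42,0,0, 0.75,0,42,0,0, 0.75,0,42,0,0, 0.75,0,42,0,0, 0.75,0,42,0,0]'
python3 -c "
from h import *
go(.441,-.1525,.2,0);snap('top','10'); crop('top','10',92,135,75,80,7,'c15'); s,d=snap('side','10'); crop('side','10',150,150,100,90,7,'c16')
P=cloud('top',np.load('pics/top10.npy')); S=cloud('side',d)
m=(abs(P[...,0]-.38)<.02)&(abs(P[...,1]-.333)<.085); 
c,sn=np.cos(.041),np.sin(.041)
for X in (P,S):
    x=X[...,0]-.4247;y=X[...,1]-.3337; bx=c*x+sn*y;by=-sn*x+c*y
    for yy in np.arange(-.07,.075,.01):
        m=(abs(bx+.045)<.006)&(abs(by-yy)<.005); print(round(yy,2),m.sum(),np.median(X[m][:,2]).round(4),end=' | ')
    print()
"
```

```text
time: 18.8
tool_pos: [0.2886, -0.1484, 0.2921]
orientation: [-0.001, 1.0, -0.003, -0.006]
wrist_force: [0.6, 1.3, -0.4]
grip_width: 0.066
t 18.8 pos [ 0.2886 -0.1484  0.2921] yaw -0.007 tilt 0.0118 w 0.066 F [ 0.6  1.3 -0.4] q [ 0.19  0.27  0.18  2.35 -0.09  0.54  0.44]
delta mm [152.5   3.1  92.1] spin -0.007
-0.07 14 0.0182 | -0.06 21 0.0295 | -0.05 13 0.0286 | -0.04 15 0.0326 | -0.03 13 0.0314 | -0.02 15 0.0326 | -0.01 17 0.0302 | 0.0 15 0.0317 | 0.01 16 0.0307 | 0.02 15 0.0304 | 0.03 18 0.0306 | 0.04 16 0.0316 | 0.05 13 0.0311 | 0.06 17 0.0318 | 0.07 10 0.0265 | 
-0.07 4 0.0195 | -0.06 11 0.0284 | -0.05 8 0.0339 | -0.04 13 0.0312 | -0.03 9 0.031 | -0.02 14 0.0313 | -0.01 13 0.0267 | 0.0 16 0.03 | 0.01 12 0.0287 | 0.02 12 0.0314 | 0.03 14 0.0321 | 0.04 7 0.0339 | 0.05 13 0.0299 | 0.06 14 0.0282 | 0.07 9 0.0202 |
```

View pics/c15.png

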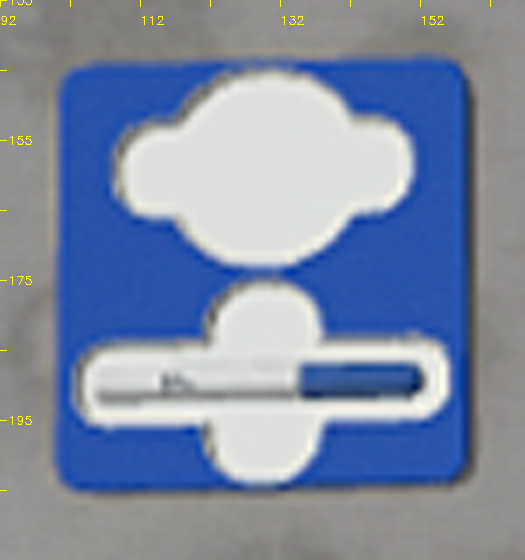

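View pics/c16.png

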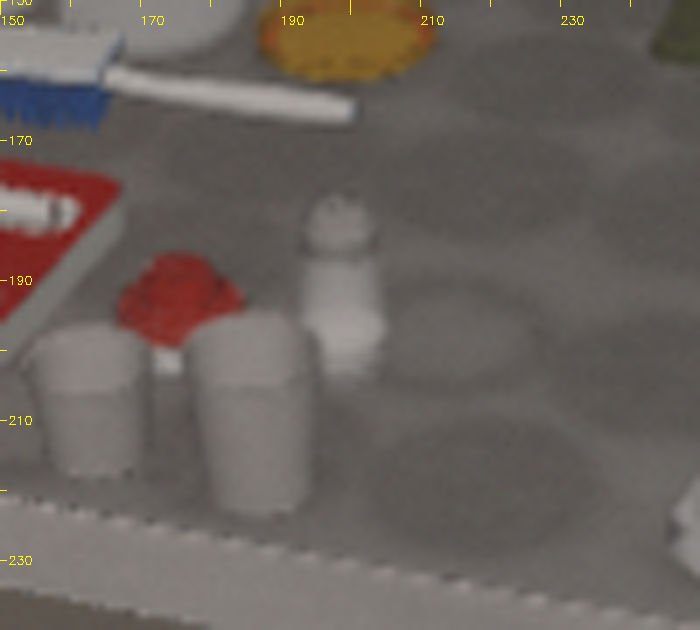

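```bash
python3 -m inch '[0.75,40,1,0,-0.007, 0.75,40,1,0,0, 0.75,40,1,0,0, 0.75,32,0,0,0, 0.75,0,0,45,0, 0.75,0,0,45,0, 0.75,0,0,35,0, 0.75,0,0,0,0,0.75,0,0,0,0]'
python3 -c "
from h import *
go(.441,-.1525,.061,0)"
```

```text
time: 19.8
tool_pos: [0.4396, -0.1484, 0.1657]
orientation: [-0.001, 1.0, 0.001, -0.006]
wrist_force: [-0.6, -0.3, 1.1]
grip_width: 0.0661
t 19.8 pos [ 0.4396 -0.1484  0.1657] yaw 0.002 tilt 0.0126 w 0.0661 F [-0.6 -0.3  1.1] q [ 0.16  0.67  0.1   2.13 -0.17  0.36  0.4 ]
delta mm [  1.4   4.1 104.7] spin 0.002
```

```bash
python3 -m inch '[0.75,1.4,4,0,0, 0.75,0,0,35,0, 0.75,0,0,35,0, 0.75,0,0,0,0]'
python3 -c "
from h import *
go(.441,-.1525,.061,0);snap('side','11'); crop('side','11',150,130,100,90,7,'c17')"
```

```text
time: 20.2
tool_pos: [0.4401, -0.1522, 0.0947]
orientation: [-0.001, 1.0, 0.001, -0.006]
wrist_force: [-0.4, 0.5, -0.0]
grip_width: 0.0661
t 20.2 pos [ 0.4401 -0.1522  0.0947] yaw 0.003 tilt 0.0131 w 0.0661 F [-0.4  0.5 -0. ] q [ 0.2   0.81  0.05  2.16 -0.18  0.19  0.42]
delta mm [ 0.9  0.3 33.7] spin 0.003
```

View pics/c17.png

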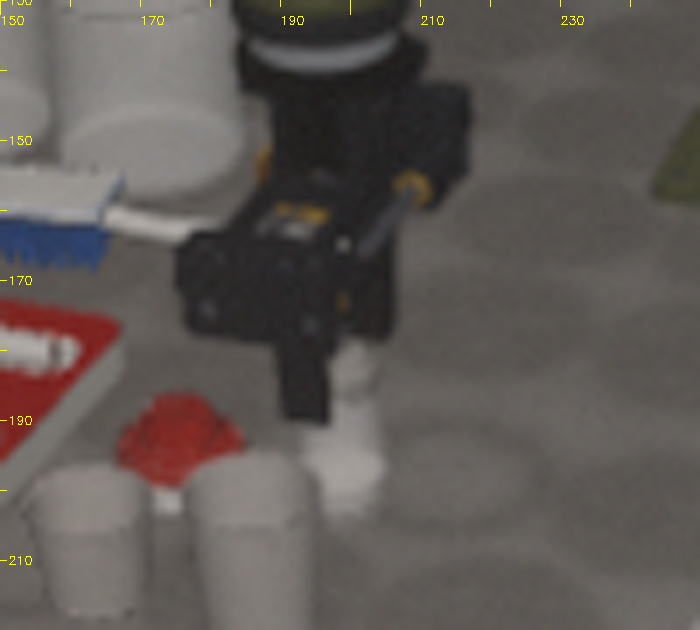

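```bash
python3 -c "
from h import *
print(proj('side',(.49,-.152,.0697)),proj('side',(.44,-.1525,.09)))"
python3 -m inch '[0.75,0.9,0,17,0, 0.75,0,0,16,0, 0.75,0,0,0,0, 0,0,0,0,0, 0,0,0,0,0, 0,0,0,0,0, 0,0,0,0,0, 0,0,0,0,0]' 15
python3 -c "
from h import *
go(.441,-.1525,.061,0)"
```

```text
[192.0955816  191.26962033] [197.53841867 177.74587472]
time: 21.05
tool_pos: [0.4417, -0.1523, 0.0636]
orientation: [-0.0, 1.0, 0.002, -0.004]
wrist_force: [-0.6, 0.5, 7.8]
grip_width: 0.0381
t 21.05 pos [ 0.4417 -0.1523  0.0636] yaw 0.003 tilt 0.0089 w 0.0381 F [-0.6  0.5  7.8] q [ 0.22  0.88  0.03  2.17 -0.19  0.11  0.42]
delta mm [-0.7  0.2  2.6] spin 0.003
```

```bash
python3 -m inch '[0,0,0,0,0,0,0,0,0,0]'
python3 -c "
from h import *
go(.441,-.1525,.061,0);snap('side','12'); crop('side','12',150,130,100,90,7,'c18')"
```

```text
time: 21.25
tool_pos: [0.4417, -0.1523, 0.0636]
orientation: [-0.0, 1.0, 0.002, -0.004]
wrist_force: [0.4, 0.3, 7.0]
grip_width: 0.0379
t 21.25 pos [ 0.4417 -0.1523  0.0636] yaw 0.003 tilt 0.0088 w 0.0379 F [0.4 0.3 7. ] q [ 0.22  0.88  0.03  2.17 -0.19  0.11  0.42]
delta mm [-0.7  0.2  2.6] spin 0.003
```

View pics/c18.png

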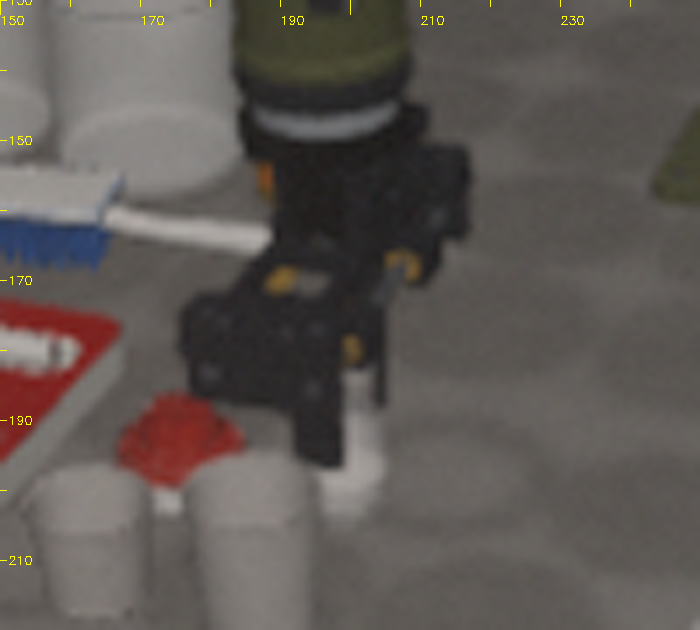

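```bash
python3 -c "
from h import *
for p in ((.463,-.1523,.04),(.441,-.1525,.0),(.441,-.1525,.05),(.441,-.1305,.03),(.441,-.1745,.03),(.441,-.1525,.09),(.44,-.1355,.09),(.44,-.1695,.09)): print(p,proj('side',p).round(1))
crop('side','0',150,130,100,90,7,'c19')
d=np.load('pics/side10.npy');P=cloud('side',d)
m=(np.hypot(P[...,0]-.441,P[...,1]+.1525)<.035)&(P[...,2]>.008)
q=P[m]
for a in np.arange(.008,.095,.01):
    k=q[(q[:,2]>a)&(q[:,2]<a+.01)]; print(a.round(3),len(k),k.min(0).round(3),k.max(0).round(3))
d=np.load('pics/top10.npy');P=cloud('top',d)
m=(np.hypot(P[...,0]-.441,P[...,1]+.1525)<.035)&(P[...,2]>.008)
q=P[m]
for a in np.arange(.008,.095,.01):
    k=q[(q[:,2]>a)&(q[:,2]<a+.01)]; print(a.round(3),len(k),k.min(0).round(3) if len(k) else '',k.max(0).round(3) if len(k) else '')
"
```

```text
(0.463, -0.1523, 0.04) [195.6 195. ]
(0.441, -0.1525, 0.0) [198.6 202. ]
(0.441, -0.1525, 0.05) [197.9 188.8]
(0.441, -0.1305, 0.03) [204.6 195.2]
(0.441, -0.1745, 0.03) [191.8 193.1]
(0.441, -0.1525, 0.09) [197.4 177.9]
(0.44, -0.1355, 0.09) [202.6 178.5]
(0.44, -0.1695, 0.09) [192.5 177. ]
0.008 24 [ 0.439 -0.155  0.008] [ 0.463 -0.133  0.018]
0.018 21 [ 0.438 -0.153  0.019] [ 0.465 -0.132  0.028]
0.028 26 [ 0.442 -0.165  0.028] [ 0.467 -0.132  0.038]
0.038 37 [ 0.437 -0.164  0.038] [ 0.465 -0.132  0.048]
0.048 36 [ 0.436 -0.167  0.048] [ 0.464 -0.134  0.058]
0.058 26 [ 0.438 -0.16   0.059] [ 0.461 -0.136  0.068]
0.068 23 [ 0.442 -0.165  0.068] [ 0.462 -0.136  0.077]
0.078 37 [ 0.437 -0.164  0.079] [ 0.46  -0.136  0.088]
0.088 22 [ 0.433 -0.161  0.088] [ 0.459 -0.141  0.093]
0.008 1 [ 0.424 -0.146  0.016] [ 0.424 -0.146  0.016]
0.018 4 [ 0.425 -0.142  0.024] [ 0.437 -0.133  0.028]
0.028 10 [ 0.424 -0.147  0.03 ] [ 0.454 -0.132  0.037]
0.038 14 [ 0.425 -0.146  0.038] [ 0.457 -0.134  0.048]
0.048 14 [ 0.427 -0.17   0.049] [ 0.449 -0.134  0.058]
0.058 1 [ 0.434 -0.138  0.062] [ 0.434 -0.138  0.062]
0.068 11 [ 0.43  -0.168  0.071] [ 0.46  -0.137  0.078]
0.078 70 [ 0.428 -0.167  0.078] [ 0.46  -0.136  0.088]
0.088 27 [ 0.433 -0.163  0.088] [ 0.453 -0.141  0.094]
```

```bash
python3 -m inch '[0,0,0,0,0,0,0,0,0,0, 0,0,0,-5,0, 0,0,0,-5,0, 0,0,0,-10,0, 0,0,0,0,0]' 20
python3 -c "
from h import *
go(.441,-.1525,.061,0);snap('side','13'); crop('side','13',150,130,100,90,7,'c20')"
```

```text
time: 21.9
tool_pos: [0.4419, -0.1524, 0.084]
orientation: [-0.0, 1.0, 0.001, -0.004]
wrist_force: [-0.4, 0.1, -0.5]
grip_width: 0.0378
t 21.9 pos [ 0.4419 -0.1524  0.084 ] yaw 0.003 tilt 0.0087 w 0.0378 F [-0.4  0.1 -0.5] q [ 0.21  0.83  0.04  2.16 -0.19  0.16  0.42]
delta mm [-0.9  0.1 23. ] spin 0.003
```

View pics/c20.png

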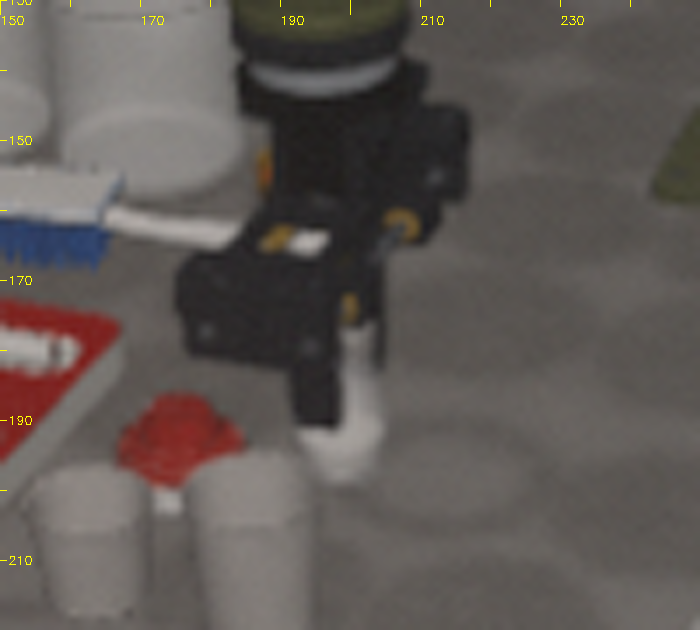

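```bash
python3 -m inch '[0,0,0,-30,0, 0,0,0,-40,0, 0,0,0,-20,0, 0,5.6,20,0,0.003, 0,5.6,40,0,0, 0,5.6,40,0,0, 0,5.6,40,0,0, 0,5.6,40,0,0, 0,5.6,40,0,0, 0,5.6,40,0,0, 0,0,20,0,0.015]'
python3 -m inch '[0,0,0,10,0, 0,0,0,0,0, 0,0,0,0,0]'
python3 -c "
from h import *
go(.4808,-.4326,.0706,-.014);snap('side','14'); crop('side','14',80,110,110,100,7,'c21')"
```

```text
time: 23.05
tool_pos: [0.4808, -0.4366, 0.1718]
orientation: [0.001, 1.0, -0.009, -0.005]
wrist_force: [-0.4, 0.1, -0.5]
grip_width: 0.0375
time: 23.35
tool_pos: [0.4816, -0.4294, 0.1611]
orientation: [-0.002, 1.0, -0.006, -0.006]
wrist_force: [0.1, 0.3, -0.4]
grip_width: 0.0376
t 23.35 pos [ 0.4816 -0.4294  0.1611] yaw -0.012 tilt 0.0128 w 0.0376 F [ 0.1  0.3 -0.4] q [ 0.61  0.85  0.08  1.58 -0.08  0.73  0.71]
delta mm [-0.7  3.2 90.5] spin 0.002
```

View pics/c21.png

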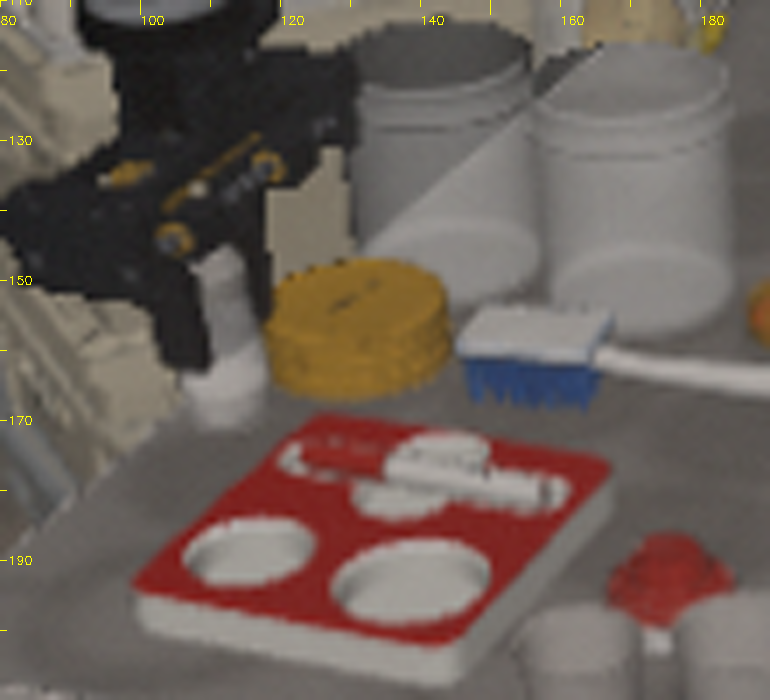

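```bash
python3 -m inch '[0,-0.7,3.2,30,0.002, 0,0,0,30,0, 0,0,0,0,0, 0,0,0,0,0, 0,0,0,0,0]'
python3 -c "
from h import *
go(.4808,-.4326,.0706,-.014);snap('side','15'); crop('side','15',80,130,110,80,7,'c22')"
```

```text
time: 23.9
tool_pos: [0.4813, -0.4356, 0.1038]
orientation: [0.0, 1.0, -0.008, -0.004]
wrist_force: [-0.6, -0.0, 0.3]
grip_width: 0.0378
t 23.9 pos [ 0.4813 -0.4356  0.1038] yaw -0.016 tilt 0.0081 w 0.0378 F [-0.6 -0.   0.3] q [ 0.63  0.93  0.07  1.6  -0.09  0.62  0.72]
delta mm [-0.5 -3.  33.2] spin -0.002
```

View pics/c22.png

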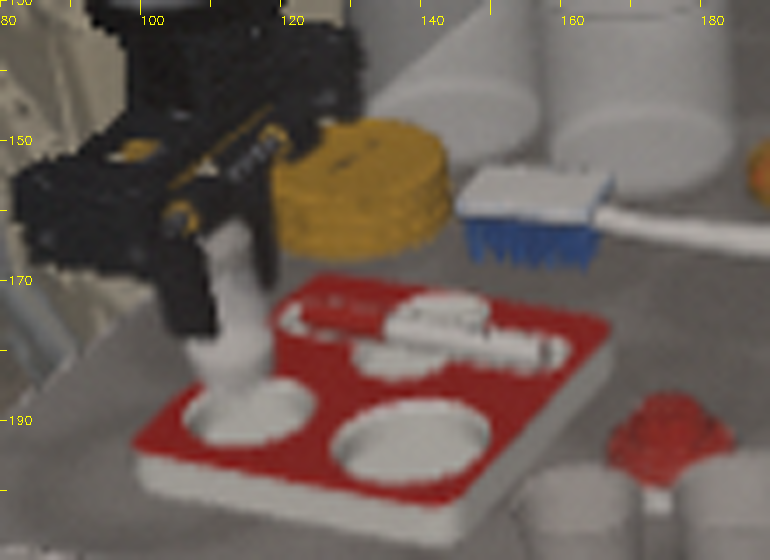

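```bash
python3 -m inch '[0,-0.5,-3,0,0, 0,0,0,10,0, 0,0,0,10,0, 0,0,0,0,0, 0,0,0,0,0]'
python3 -c "
from h import *
go(.4808,-.4326,.0706,-.014)"
```

```text
time: 24.45
tool_pos: [0.4791, -0.4321, 0.0814]
orientation: [-0.001, 1.0, -0.009, -0.006]
wrist_force: [-0.1, -0.2, -0.5]
grip_width: 0.0376
t 24.45 pos [ 0.4791 -0.4321  0.0814] yaw -0.017 tilt 0.0114 w 0.0376 F [-0.1 -0.2 -0.5] q [ 0.63  0.96  0.07  1.62 -0.09  0.58  0.72]
delta mm [ 1.7  0.4 10.8] spin -0.003
```

```bash
python3 -m inch '[0,1.5,0,5,0, 0,0,0,5,0, 0,0,0,0,0, 0,0,0,0,0]'
python3 -c "
from h import *
go(.4808,-.4326,.0706,-.014)"
```

```text
time: 24.85
tool_pos: [0.4808, -0.4323, 0.0719]
orientation: [-0.001, 1.0, -0.008, -0.005]
wrist_force: [-0.3, -0.1, -1.3]
grip_width: 0.038
t 24.85 pos [ 0.4808 -0.4323  0.0719] yaw -0.017 tilt 0.0107 w 0.038 F [-0.3 -0.1 -1.3] q [ 0.62  0.97  0.06  1.61 -0.09  0.57  0.72]
delta mm [0.  0.3 1.3] spin -0.003
```

```bash
python3 -m inch '[0,0,0,1.2,0, 0,0,0,0,0, 0.7,0,0,0,0, 0.7,0,0,0,0, 0.7,0,0,0,0, 0.7,0,0,-30,0, 0.7,0,0,-40,0, 0.7,0,0,-40,0, 0.8,7,-30,-10,-0.017, 0.9,9,-40,0,0, 0.9,9,-40,0,0, 0.9,9,-40,0,0]'
python3 -m inch '[0.9,9,-40,0,0, 0.9,9,-40,0,0, 0.9,9,-40,0,0, 0.9,0,0,0,0,0.9,0,0,0,0]'
python3 -c "
from h import *
go(.5437,-.1537,.13,0);snap('side','16'); crop('side','16',80,110,150,110,5,'c23');snap('top','16'); crop('top','16',340,135,75,80,7,'c24')"
```

```text
time: 26.05
tool_pos: [0.5169, -0.2813, 0.1912]
orientation: [-0.001, 1.0, -0.0, -0.005]
wrist_force: [0.2, -0.4, -0.5]
grip_width: 0.0794
time: 26.55
tool_pos: [0.544, -0.1616, 0.1908]
orientation: [-0.001, 1.0, 0.001, -0.005]
wrist_force: [1.0, -1.0, 0.1]
grip_width: 0.0793
t 26.55 pos [ 0.544  -0.1616  0.1908] yaw 0.003 tilt 0.0101 w 0.0793 F [ 1.  -1.   0.1] q [ 0.13  0.72  0.12  1.81 -0.14  0.63  0.34]
delta mm [-0.3 -7.9 60.8] spin 0.003
```

View pics/c23.png

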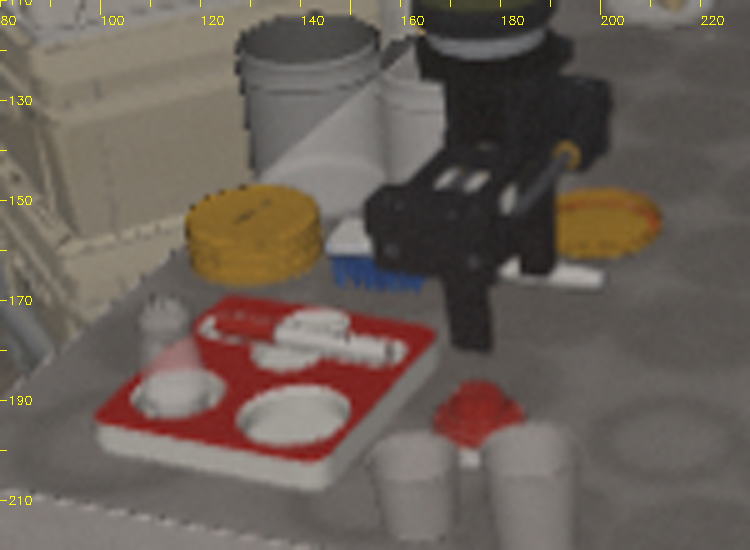

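View pics/c24.png

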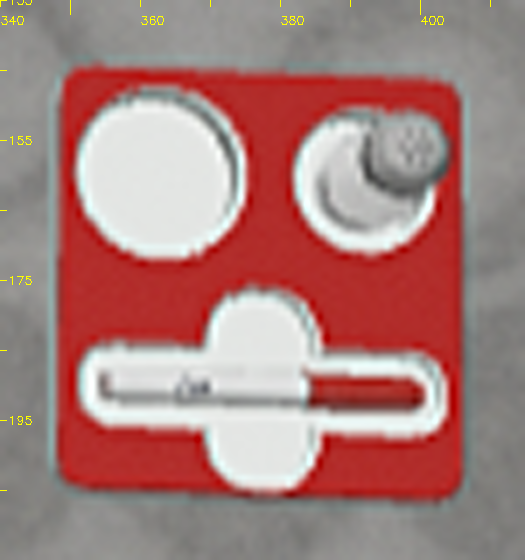

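```bash
python3 -m inch '[0.9,0,-7.5,20,0.003, 0.9,0,0,35,0, 0.9,0,0,0,0, 0.9,0,0,0,0]'
python3 -c "
from h import *
go(.5437,-.1537,.06,0);snap('top','17'); snap('side','17'); crop('side','17',140,130,90,90,7,'c25')"
```

```text
time: 27.05
tool_pos: [0.5424, -0.1568, 0.1357]
orientation: [-0.0, 1.0, -0.003, -0.006]
wrist_force: [0.7, 0.5, -0.5]
grip_width: 0.0795
t 27.05 pos [ 0.5424 -0.1568  0.1357] yaw -0.006 tilt 0.0115 w 0.0795 F [ 0.7  0.5 -0.5] q [ 0.14  0.8   0.11  1.86 -0.15  0.5   0.34]
delta mm [ 1.3 -3.1 75.7] spin -0.006
```

View pics/c25.png

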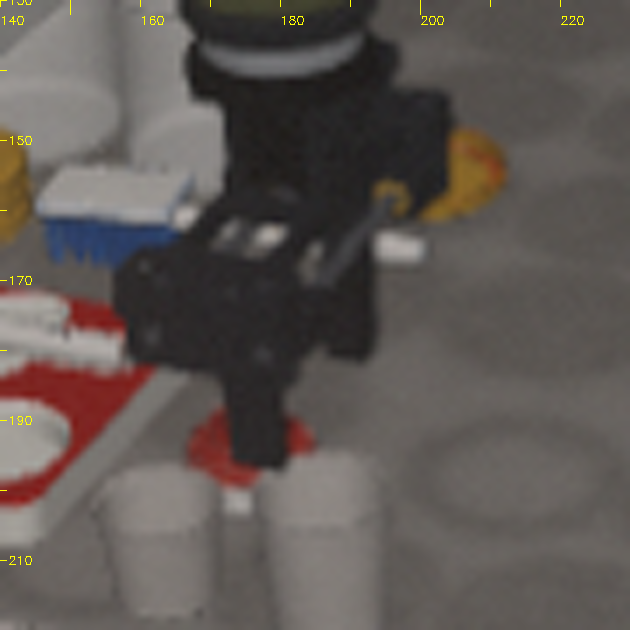

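```bash
python3 -c "
from h import *
print(proj('side',(.60,-.1568,.1107)),proj('side',(.5437,-.1537,.072)),proj('side',(.5437,-.1237,.072)),proj('side',(.5437,-.1837,.072)))"
python3 -m inch '[0.9,1.3,-3,25,-0.006, 0.9,0,0,20,0, 0.9,0,0,0,0, 0.9,0,0,0,0]'
python3 -c "
from h import *
go(.5437,-.1537,.06,0);"
```

```text
[175.3180809  198.18535505] [184.81765583 199.60648788] [194.30226903 201.22690699] [175.44701332 198.00324836]
time: 27.55
tool_pos: [0.5444, -0.1526, 0.0918]
orientation: [-0.0, 1.0, 0.001, -0.004]
wrist_force: [0.2, -0.4, -0.2]
grip_width: 0.0793
t 27.55 pos [ 0.5444 -0.1526  0.0918] yaw 0.002 tilt 0.0089 w 0.0793 F [ 0.2 -0.4 -0.2] q [ 0.14  0.87  0.09  1.87 -0.16  0.41  0.35]
delta mm [-0.7  1.1 31.8] spin 0.002
```

```bash
python3 -m inch '[0.9,-0.7,1,16,0.002, 0.9,0,0,16,0, 0.9,0,0,0,0, 0,0,0,0,0, 0,0,0,0,0, 0,0,0,0,0, 0,0,0,0,0, 0,0,0,0,0]' 20
python3 -c "
from h import *
go(.5437,-.1537,.06,0);"
```

```text
time: 28.35
tool_pos: [0.5437, -0.1532, 0.0595]
orientation: [-0.0, 1.0, 0.0, -0.004]
wrist_force: [0.8, 0.1, 6.3]
grip_width: 0.0564
t 28.35 pos [ 0.5437 -0.1532  0.0595] yaw 0.001 tilt 0.0083 w 0.0564 F [0.8 0.1 6.3] q [ 0.15  0.93  0.07  1.88 -0.17  0.35  0.35]
delta mm [-0.   0.5 -0.5] spin 0.001
```

```bash
python3 -m inch '[0,0,0,-5,0, 0,0,0,-10,0, 0,0,0,-30,0, 0,0,0,-40,0, 0,0,0,-20,0, 0,0,0,0,0]'
python3 -c "
from h import *
go(.4820,-.3460,.16,-.014);snap('side','18'); crop('side','18',130,90,100,120,5,'c26')"
```

```text
time: 28.95
tool_pos: [0.5456, -0.1537, 0.1668]
orientation: [0.0, 1.0, 0.0, -0.002]
wrist_force: [0.3, 0.1, -0.7]
grip_width: 0.0565
t 28.95 pos [ 0.5456 -0.1537  0.1668] yaw 0.001 tilt 0.0045 w 0.0565 F [ 0.3  0.1 -0.7] q [ 0.12  0.75  0.12  1.84 -0.15  0.56  0.34]
delta mm [-63.7 192.3   6.8] spin 0.015
```

View pics/c26.png

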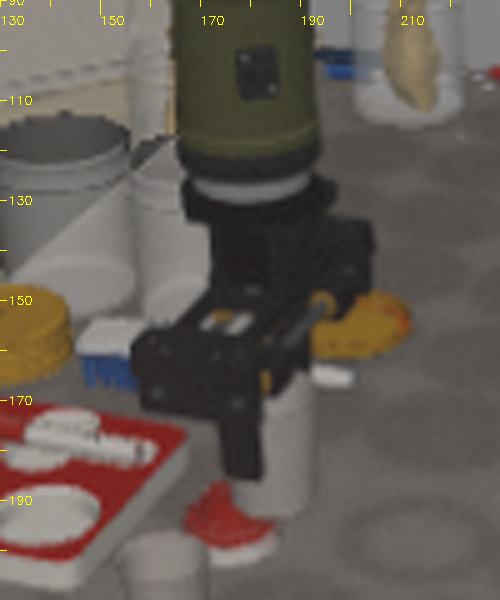

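```bash
python3 -m inch '[0,-12.7,38.4,0,0, 0,-12.7,38.4,0,0, 0,-12.7,38.4,0,0, 0,-12.7,38.4,0,0, 0,-12.7,38.4,0,0.015, 0,0,0,30,0, 0,0,0,20,0, 0,0,0,0,0, 0,0,0,0,0, 0,0,0,0,0]'
python3 -c "
from h import *
go(.4820,-.3462,.0665,-.014);snap('side','19'); crop('side','19',80,110,120,100,6,'c27')"
```

```text
time: 30.0
tool_pos: [0.4806, -0.345, 0.1145]
orientation: [-0.0, 1.0, -0.007, -0.005]
wrist_force: [0.3, 0.1, -1.1]
grip_width: 0.0561
t 30.0 pos [ 0.4806 -0.345   0.1145] yaw -0.013 tilt 0.0097 w 0.0561 F [ 0.3  0.1 -1.1] q [ 0.51  0.86  0.07  1.78 -0.09  0.51  0.62]
delta mm [ 1.4  1.2 48. ] spin 0.001
```

View pics/c27.png

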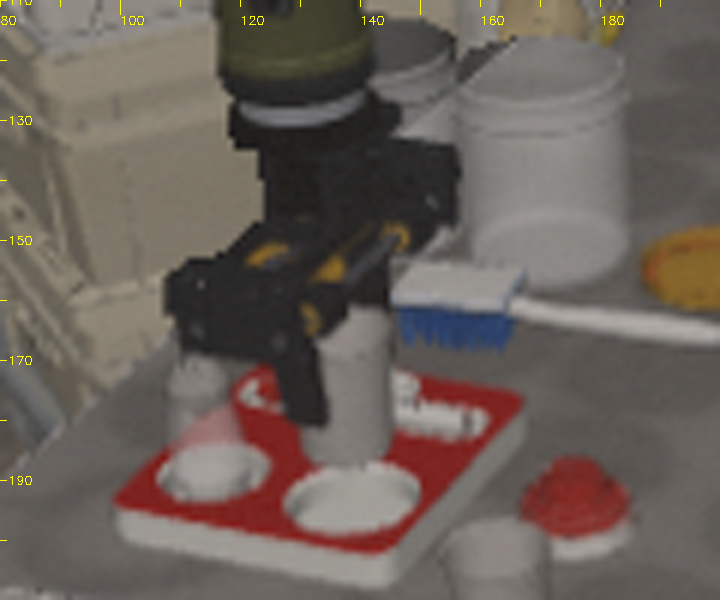

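```bash
python3 -m inch '[0,1.4,1.2,15,0, 0,0,0,15,0, 0,0,0,12,0, 0,0,0,0,0, 0,0,0,0,0]'
python3 -c "
from h import *
go(.4820,-.3462,.0665,-.014)"
```

```text
time: 30.55
tool_pos: [0.4807, -0.346, 0.0713]
orientation: [-0.001, 1.0, -0.007, -0.006]
wrist_force: [-0.5, -0.6, -0.6]
grip_width: 0.056
t 30.55 pos [ 0.4807 -0.346   0.0713] yaw -0.014 tilt 0.0116 w 0.056 F [-0.5 -0.6 -0.6] q [ 0.51  0.93  0.06  1.79 -0.1   0.44  0.62]
delta mm [1.3 0.2 4.8] spin 0.0
```

Lower the last few mm, release, lift, and move toward the timer while spinning the jaws toward 45°.

```bash
python3 -m inch '[0,1,0,4.5,0, 0,0,0,0,0, 0,0,0,0,0, 0.9,0,0,0,0, 0.9,0,0,0,0, 0.9,0,0,0,0, 0.9,0,0,0,0, 0.9,0,0,-20,0, 0.9,0,0,-40,0, 0.9,0,0,-40,0, 0.9,0,0,-20,0, 0.9,0,0,0,0]'
python3 -c "
from h import *
go(.4447,-.2335,.15,-.785);snap('side','20'); crop('side','20',80,110,120,100,6,'c28')"
```

```text
time: 31.75
tool_pos: [0.4849, -0.3477, 0.1908]
orientation: [0.001, 1.0, -0.007, -0.002]
wrist_force: [0.8, 0.1, 0.4]
grip_width: 0.0791
t 31.75 pos [ 0.4849 -0.3477  0.1908] yaw -0.014 tilt 0.0052 w 0.0791 F [0.8 0.1 0.4] q [ 0.49  0.75  0.08  1.73 -0.09  0.67  0.61]
delta mm [ -41.8 -113.6   40.8] spin 0.771
```

View pics/c28.png

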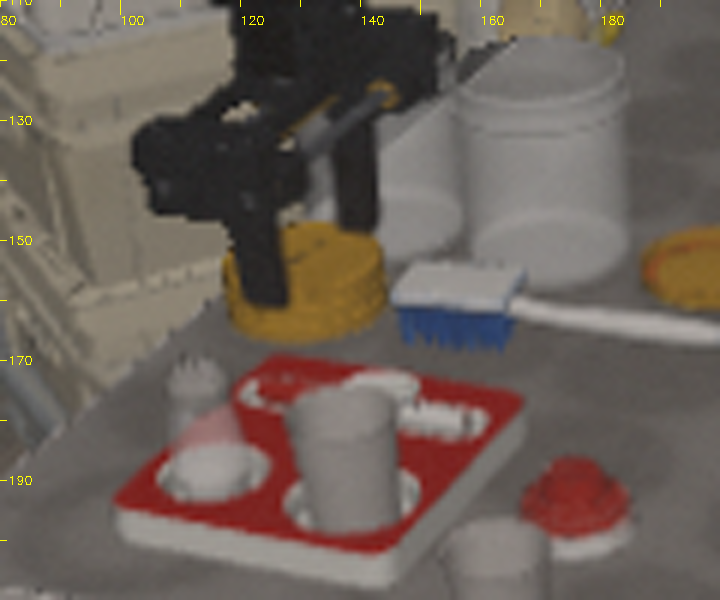

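```bash
python3 -m inch '[0.95,-6,-19,0,-0.133, 0.95,-6,-19,0,-0.133, 0.95,0,0,0,-0.133, 0.95,0,0,0,-0.133, 0.95,0,0,0,-0.133, 0.95,0,0,0,-0.133, 0.95,0,0,0,0, 0.95,0,0,0,0]'
python3 -c "
from h import *
go(.4447,-.2335,.1,.785)"
```

```text
time: 32.6
tool_pos: [0.4687, -0.3089, 0.1866]
orientation: [-0.003, 0.925, 0.381, -0.005]
wrist_force: [-0.4, -1.0, 0.1]
grip_width: 0.0841
t 32.6 pos [ 0.4687 -0.3089  0.1866] yaw 0.781 tilt 0.0121 w 0.0841 F [-0.4 -1.   0.1] q [ 0.58  0.71 -0.14  1.83  0.16  0.62  1.12]
delta mm [ 36.  -70.4  86.6] spin -0.004
```

```bash
python3 -m inch '[0.95,18,-35,0,0, 0.95,18,-35,0,0, 0.95,0,0,40,0, 0.95,0,0,35,0, 0.95,0,0,0,0, 0.95,0,0,0,0]'
python3 -c "
from h import *
go(.4447,-.2335,.027,.785)
snap('side','21'); crop('side','21',130,120,90,90,7,'c29')
snap('top','21'); crop('top','21',280,115,110,80,7,'c30')"
```

```text
time: 33.2
tool_pos: [0.4444, -0.234, 0.1129]
orientation: [-0.003, 0.924, 0.381, -0.005]
wrist_force: [1.0, -0.3, 1.0]
grip_width: 0.0838
t 33.2 pos [ 0.4444 -0.234   0.1129] yaw 0.783 tilt 0.012 w 0.0838 F [ 1.  -0.3  1. ] q [ 0.44  0.79 -0.08  2.05  0.19  0.33  0.99]
delta mm [ 0.6 -0.1 85.9] spin -0.002
```

View pics/c29.png

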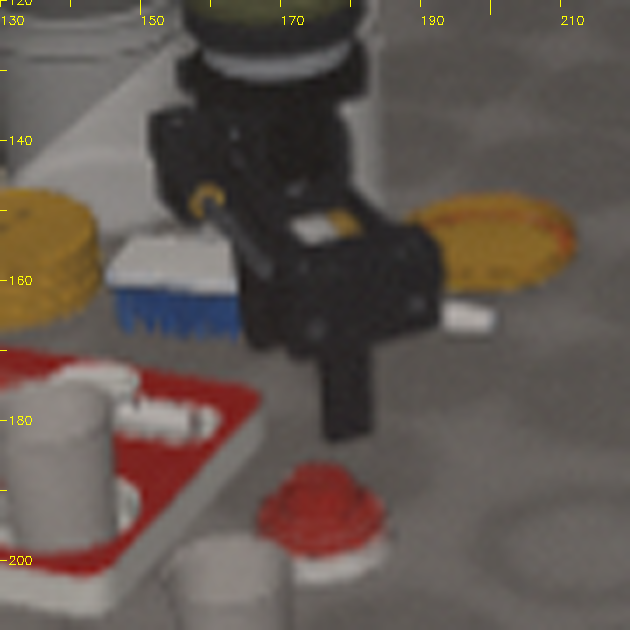

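View pics/c30.png

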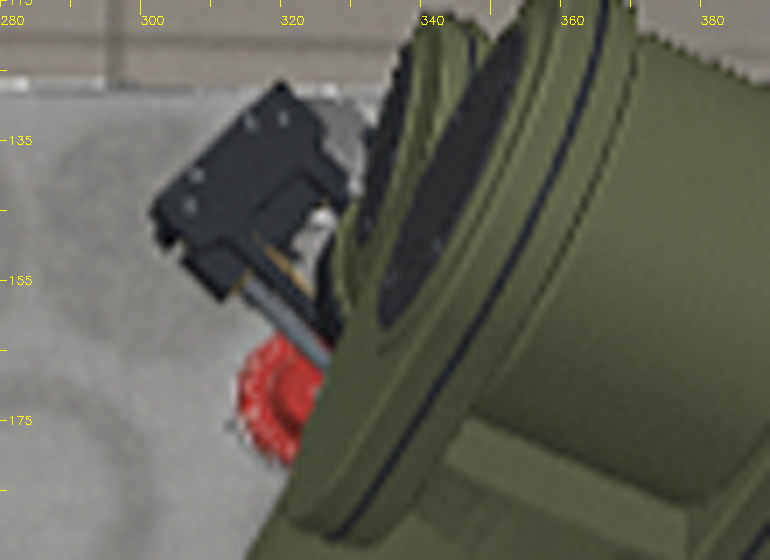

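```bash
python3 -m inch '[0.95,0.5,0,30,-0.002, 0.95,0,0,30,0, 0.95,0,0,10,0, 0.95,0,0,0,0, 0.95,0,0,0,0]'
python3 -c "
from h import *
go(.4447,-.2335,.028,.785)"
```

```text
time: 33.8
tool_pos: [0.4449, -0.2341, 0.0442]
orientation: [-0.002, 0.924, 0.383, -0.004]
wrist_force: [-0.8, -0.4, -0.2]
grip_width: 0.0837
t 33.8 pos [ 0.4449 -0.2341  0.0442] yaw 0.786 tilt 0.0087 w 0.0837 F [-0.8 -0.4 -0.2] q [ 0.42  0.92 -0.04  2.06  0.21  0.17  0.97]
delta mm [ 0.3 -0.6 16.2] spin 0.001
```

```bash
python3 -m inch '[0.95,0,-0.5,9,0, 0.95,0,0,7,0, 0.95,0,0,0,0, 0.95,0,0,0,0, 0,0,0,0,0, 0,0,0,0,0, 0,0,0,0,0, 0,0,0,0,0, 0,0,0,0,0]' 25
python3 -c "
from h import *
go(.4447,-.2335,.028,.785)"
```

```text
time: 34.7
tool_pos: [0.4439, -0.2333, 0.0272]
orientation: [-0.002, 0.924, 0.383, -0.004]
wrist_force: [0.8, -0.4, 2.0]
grip_width: 0.0649
t 34.7 pos [ 0.4439 -0.2333  0.0272] yaw 0.786 tilt 0.0101 w 0.0649 F [ 0.8 -0.4  2. ] q [ 0.41  0.96 -0.03  2.06  0.21  0.13  0.97]
delta mm [ 0.5  0.8 -0.8] spin 0.001
```

```bash
python3 -m inch '[0,0,0,-5,0, 0,0,0,-20,0, 0,0,0,-40,0, 0,0,0,-40,0, 0,0,0,-40,-0.1, 0,0,0,-30,-0.145, 0,0,0,0,-0.145, 0,0,0,0,-0.145, 0,0,0,0,-0.145, 0,0,0,0,-0.145, 0,0,0,0,0, 0,0,0,0,0]'
python3 -c "
from h import *
go(.295,-.10,.28,1.612)
snap('side','22'); crop('side','22',130,80,90,110,6,'c31')"
```

```text
time: 35.9
tool_pos: [0.4451, -0.2336, 0.202]
orientation: [-0.004, 0.694, 0.72, -0.003]
wrist_force: [-0.3, -0.8, -0.7]
grip_width: 0.0648
t 35.9 pos [ 0.4451 -0.2336  0.202 ] yaw 1.607 tilt 0.0109 w 0.0648 F [-0.3 -0.8 -0.7] q [ 0.63  0.65 -0.38  1.98  0.41  0.6   1.58]
delta mm [ 139.  -145.1  -78. ] spin -0.005
```

View pics/c31.png

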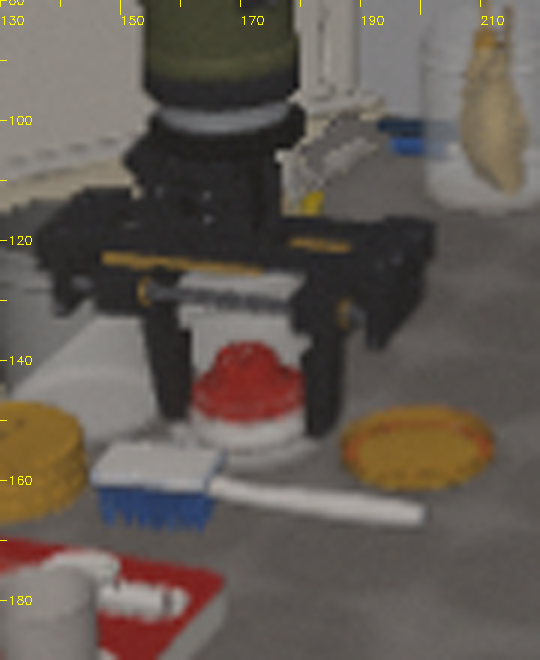

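```bash
python3 -m inch '[0,28,-36,-20,-0.005, 0,28,-36,-20,0, 0,28,-36,-20,0, 0,28,-36,-18,0, 0,0,0,0,0, 0,0,0,0,0]'
python3 -c "
from h import *
go(.295,.333,.28,1.612)"
```

```text
time: 36.55
tool_pos: [0.2976, -0.128, 0.2823]
orientation: [-0.003, 0.691, 0.723, -0.003]
wrist_force: [1.7, -0.1, -2.1]
grip_width: 0.0651
t 36.55 pos [ 0.2976 -0.128   0.2823] yaw 1.615 tilt 0.0083 w 0.0651 F [ 1.7 -0.1 -2.1] q [ 0.63  0.31 -0.49  2.34  0.29  0.55  1.53]
delta mm [460.6  17.8   2.3] spin 0.003
```

```bash
python3 -m inch '[0,42,1.6,0,0, 0,42,1.6,0,0, 0,42,1.6,0,0, 0,42,1.6,0,0, 0,42,1.6,0,0, 0,42,1.6,0,0, 0,42,1.6,0,0, 0,42,1.6,0,0, 0,42,1.6,0,0, 0,42,1.6,0,0, 0,40,1.6,0,0.003, 0,0,0,0,0]'
python3 -c "
from h import *
go(.4695,.3354,.15,1.612)"
```

```text
time: 37.75
tool_pos: [0.2947, 0.3401, 0.2821]
orientation: [-0.007, 0.691, 0.723, -0.0]
wrist_force: [-1.0, -0.3, -1.8]
grip_width: 0.065
t 37.75 pos [0.2947 0.3401 0.2821] yaw 1.617 tilt 0.0138 w 0.065 F [-1.  -0.3 -1.8] q [-0.62  0.47 -0.49  2.04  0.31  0.71  0.31]
delta mm [-12.7 174.4 132.1] spin 0.005
```

```bash
python3 -m inch '[0,-3,43.5,0,0.005, 0,-3,43.5,0,0, 0,-3,43.5,0,0, 0,-3,43.5,20,0, 0,0,0,40,0, 0,0,0,40,0, 0,0,0,40,0, 0,0,0,20,0, 0,0,0,0,0, 0,0,0,0,0]'
python3 -c "
from h import *
go(.4695,.3352,.045,1.612);snap('side','23'); crop('side','23',300,130,110,120,6,'c32')
snap('top','23'); crop('top','23',92,115,95,100,6,'c33')"
```

```text
time: 38.75
tool_pos: [0.4677, 0.3271, 0.1201]
orientation: [-0.004, 0.694, 0.72, -0.003]
wrist_force: [0.3, 0.4, -0.6]
grip_width: 0.065
t 38.75 pos [0.4677 0.3271 0.1201] yaw 1.607 tilt 0.0103 w 0.065 F [ 0.3  0.4 -0.6] q [-0.49  0.84 -0.35  1.83  0.48  0.56  0.46]
delta mm [ 8.   2.1 75.1] spin -0.005
```

View pics/c32.png

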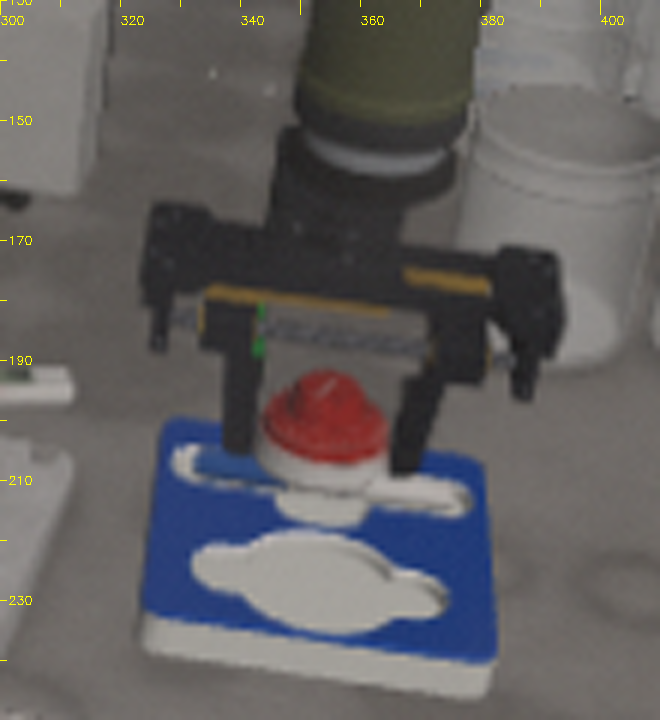

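View pics/c33.png

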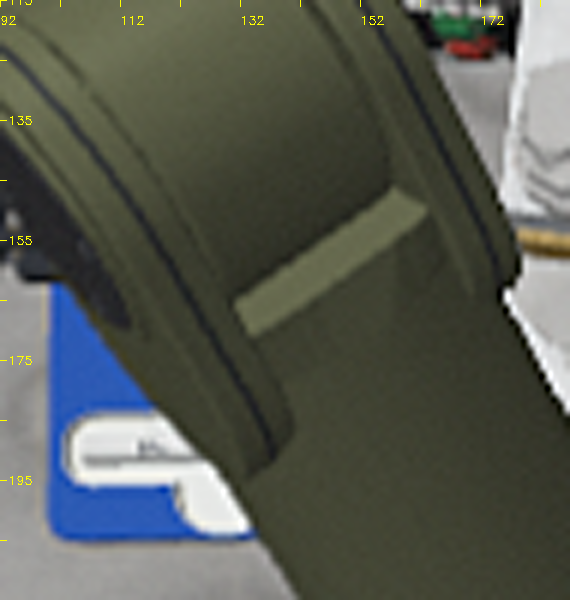

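```bash
python3 -c "
from h import *
P=cloud('top',np.load('pics/top23.npy'))
for v in (120,150,170,190,210): print([(u,*P[v,u].round(3).tolist()) for u in (150,165,172,178,184)])
"
python3 -m inch '[0,8,2,20,-0.005, 0,0,0,20,0, 0,0,0,0,0, 0,0,0,0,0]'
python3 -c "
from h import *
go(.4695,.3352,.045,1.612);snap('side','24'); crop('side','24',300,130,110,120,6,'c34')"
```

```text
[(150, 0.392, 0.136, 0.757), (165, 0.506, 0.186, 0.327), (172, 0.51, 0.172, 0.316), (178, 0.492, 0.148, 0.385), (184, 0.491, 0.134, 0.39)]
[(150, 0.356, 0.141, 0.72), (165, 0.356, 0.119, 0.719), (172, 0.358, 0.109, 0.714), (178, 0.425, 0.146, 0.382), (184, 0.423, 0.131, 0.393)]
[(150, 0.325, 0.14, 0.72), (165, 0.329, 0.12, 0.703), (172, 0.331, 0.112, 0.688), (178, 0.335, 0.106, 0.665), (184, 0.404, 0.149, 0.24)]
[(150, 0.298, 0.143, 0.699), (165, 0.299, 0.121, 0.689), (172, 0.301, 0.112, 0.68), (178, 0.302, 0.103, 0.673), (184, 0.304, 0.096, 0.657)]
[(150, 0.27, 0.147, 0.67), (165, 0.27, 0.124, 0.667), (172, 0.27, 0.112, 0.667), (178, 0.271, 0.104, 0.659), (184, 0.272, 0.095, 0.652)]
time: 39.25
tool_pos: [0.4689, 0.3355, 0.0816]
orientation: [-0.004, 0.692, 0.722, -0.002]
wrist_force: [0.2, 0.2, -0.8]
grip_width: 0.065
t 39.25 pos [0.4689 0.3355 0.0816] yaw 1.613 tilt 0.0093 w 0.065 F [ 0.2  0.2 -0.8] q [-0.52  0.91 -0.31  1.83  0.52  0.49  0.43]
delta mm [-0.3  0.6 36.6] spin 0.001
```

View pics/c34.png

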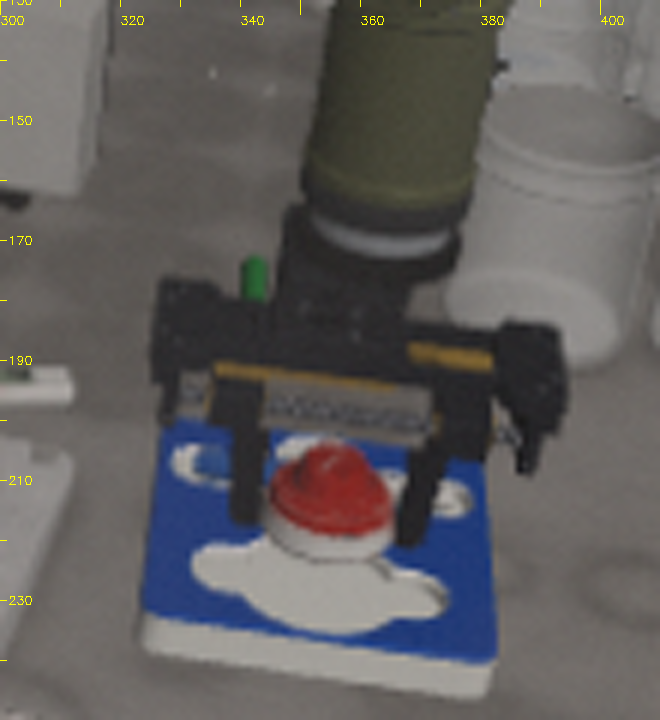

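```bash
python3 -m inch '[0,0,0.6,14,0, 0,0,0,12,0, 0,0,0,0,0, 0,0,0,0,0]'
python3 -c "
from h import *
go(.4695,.3352,.0445,1.612)"
```

```text
time: 39.7
tool_pos: [0.4683, 0.3351, 0.0539]
orientation: [-0.004, 0.692, 0.722, -0.004]
wrist_force: [0.7, -0.5, -1.2]
grip_width: 0.0648
t 39.7 pos [0.4683 0.3351 0.0539] yaw 1.613 tilt 0.0112 w 0.0648 F [ 0.7 -0.5 -1.2] q [-0.54  0.95 -0.28  1.83  0.54  0.44  0.42]
delta mm [0.  1.2 9.4] spin 0.001
```

```bash
python3 -m inch '[0,0,1,5,0, 0,0,0,4,0, 0,0,0,0,0, 0,0,0,0,0]'
python3 -c "
from h import *
go(.4695,.3352,.0445,1.612)"
```

```text
time: 40.1
tool_pos: [0.4695, 0.3354, 0.0454]
orientation: [-0.004, 0.692, 0.722, -0.003]
wrist_force: [0.4, 0.7, -1.2]
grip_width: 0.0651
t 40.1 pos [0.4695 0.3354 0.0454] yaw 1.613 tilt 0.0104 w 0.0651 F [ 0.4  0.7 -1.2] q [-0.54  0.97 -0.27  1.83  0.54  0.42  0.41]
delta mm [-0.2 -0.   0.9] spin 0.001
```

```bash
python3 -m inch '[0,0,0,1,0, 0,0,0,0,0, 0.83,0,0,0,0, 0.83,0,0,0,0, 0.83,0,0,0,0, 0.83,0,0,-15,0, 0.83,0,0,-35,0, 0.83,0,0,-45,0, 0.83,0,0,-45,0, 0.83,0,0,-45,0, 0.83,0,-40,-20,0, 0.83,0,-40,0,0]'
python3 -m inch '[0.83,0,-45,0,0, 0.83,0,-40,0,0, 0.83,45,0,0,0, 0.83,45,0,0,0, 0.83,45,0,0,0, 0.83,0,0,0,0, 0.83,0,0,0,0]'
python3 -c "
from h import *
go(.4695,.3352,.0445,1.612);
snap('side','25'); crop('side','25',300,160,100,90,7,'c35')
snap('top','25'); crop('top','25',92,130,80,85,7,'c36'); crop('top','25',340,130,75,85,7,'c37')"
```

```text
time: 41.3
tool_pos: [0.3926, 0.3332, 0.2545]
orientation: [-0.004, 0.693, 0.721, 0.001]
wrist_force: [-1.3, 1.0, -0.1]
grip_width: 0.0731
time: 42.0
tool_pos: [0.3005, 0.4634, 0.252]
orientation: [-0.004, 0.691, 0.722, -0.003]
wrist_force: [0.2, 0.0, 0.3]
grip_width: 0.0733
t 42.0 pos [0.3005 0.4634 0.252 ] yaw 1.615 tilt 0.0103 w 0.0733 F [0.2 0.  0.3] q [-0.81  0.64 -0.44  1.79  0.35  0.8   0.19]
delta mm [-135.5  163.2  207.5] spin 0.003
```

View pics/c35.png

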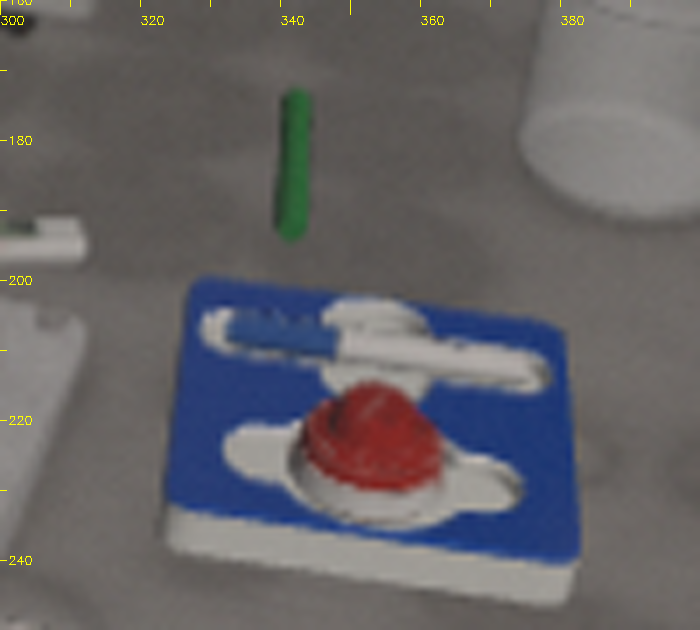

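View pics/c36.png

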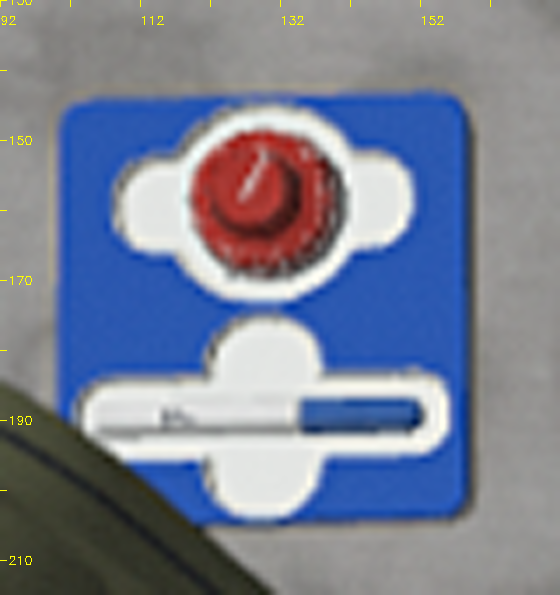

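View pics/c37.png

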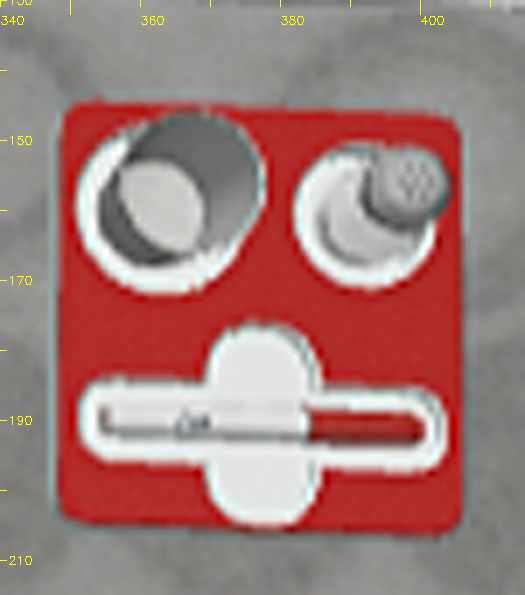

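All five look seated in the top and side crops: timer (129,159), blue marker (129,189), cup (365,158), shaker (394,157) and red marker (377,190). Last comes a numeric check in the board frames.

```bash
python3 -c "
from h import *
P=np.vstack([cloud('top',np.load('pics/top25.npy')).reshape(-1,3)]); S=cloud('side',np.load('pics/side25.npy')).reshape(-1,3)
B=dict(R=(.4365,-.3885,-.014),B=(.4247,.3337,.041))
def f(b,X):
    x0,y0,a=B[b]; d=X[:,:2]-[x0,y0]; c,s=np.cos(a),np.sin(a); return np.c_[c*d[:,0]+s*d[:,1],-s*d[:,0]+c*d[:,1],X[:,2]]
for b,n,cx,cy,r,z0,z1 in (('R','shaker cap',.045,-.043,.035,.085,.12),('R','cup rim',.045,.043,.045,.07,.1),('B','timer',.045,0,.045,.04,.08)):
    for nm,X in(('top',P),('side',S)):
        q=f(b,X); m=(np.hypot(q[:,0]-cx,q[:,1]-cy)<r)&(q[:,2]>z0)&(q[:,2]<z1); k=q[m]
        if len(k)>3: print(n,nm,len(k),'mid',((k.min(0)+k.max(0))/2*1000).round(1),'zmax',(np.percentile(k[:,2],95)*1000).round(1))
C=lambda x,y,o,k=7:(o[0]+x/k-.43,o[1]+y/k-.43)
def pt(b,x,y,o,z): return (f(b,atz('top',*C(x,y,o),z)[None])[0]*1000).round(1)
print('blue marker ends',pt('B',97,413,(92,130),.0255),pt('B',424,414,(92,130),.0255))
print('red marker ends',pt('R',97,418,(340,130),.0255),pt('R',425,429,(340,130),.0255))
print('timer dial foot',pt('B',269,204,(92,130),.033))
print('cup rim',pt('R',191,187,(340,130),.079),'cap',pt('R',405,188,(340,130),.097))
m=(np.hypot(P[:,0]-.5395,P[:,1]+.2325)<.04)&(P[:,2]>.04)&(P[:,2]<.07);k=P[m];print('short',((k.min(0)+k.max(0))/2).round(4))
"
```

```text
shaker cap top 100 mid [ 44.7 -42.5  92.3] zmax 97.4
shaker cap side 54 mid [ 50.9 -39.9  91.5] zmax 96.2
cup rim top 70 mid [44.9 42.9 77.3] zmax 81.9
cup rim side 92 mid [45.6 44.2 75.8] zmax 80.5
timer top 265 mid [41.8 -1.4 53. ] zmax 61.9
timer side 213 mid [49.7  1.5 51.7] zmax 61.2
blue marker ends [-42.3  68.   25.5] [-45.4 -66.5  25.5]
red marker ends [-44.7  69.2  25.5] [-44.5 -68.4  25.5]
timer dial foot [42.5 -3.7 33. ]
cup rim [43.7 43.5 79. ] cap [ 42.8 -38.1  97. ]
short [ 0.54   -0.2318  0.0473]
```

```bash
python3 -c "
from station import env
print(env.hand_in(), env.observe()['time'])"
```

```text
the job is handed in; nothing more can be done
the job is handed in; nothing more can be done
```

Both kits are made up and I handed the job in at about 42 s, with the arm clear of everything. The hand-in gives no verdict.

- **Red board:** the red marker is in its slot, the shaker in the small pocket and the tall cup in the large one.
- **Blue board:** the blue marker is in its slot and the timer in its round pocket.
- **Final position checks:** the markers, shaker and tall cup read within about 3 mm of their pockets' centres in the top camera. The timer was 1.4 to 3.7 mm off across and 2.5 to 3.2 mm along the board.
- **Heights:** all five agree with pieces seated on the pocket floors. The tall cup and the timer read 2 to 3 mm high, which I put down to depth noise.
- **Short cup:** it reads within 1 mm of where it started.
- **Disagreement:** for the shaker and timer the two cameras differ by 6 to 8 mm along the board. The side view sees only their front faces, so I trusted the top view. One hand-read pixel on the shaker cap was 5 mm off in y, still inside the 11 mm limit.
- **Surprises along the way:** the shaker's glass measured 38 mm at the grip instead of 44 mm. It still lifted and set down upright. At the red marker the arm reached joint 6's lower limit, and I took the grip there with a tilt of about 0.01 rad.

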